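# Build up a flow-cell stack on its dowels and lock it

## Robot

A 6-joint arm with a two-finger parallel gripper is mounted at the origin on the work surface. World frame = base frame: x ahead of the robot, y to its left, z up, the work surface at z = 0. Lengths are in m, angles in rad, forces in N, time in s.
With the tool pointing down it reaches from about 0.25 to 0.775 m from the base axis. Payload 8.9 kg.
Tool frame: the origin (TCP) lies between the finger pads; the fingertips stand 14 mm ahead of it and the grasp point (between the pads) lies 5 mm behind it; z points along the fingers, y is the direction in which the jaws open and shut (so a half turn about z gives the same grasp; the last joint's range is limited). The gripper opens to 85 mm and grips with 20 to 120 N. Pads are 22 mm wide; open, the fingers measure 114 mm over their backs; the gripper's body (76 mm by 85 mm) begins 54 mm behind the grasp point. The pads swing forward as they close: fully open they stand 13 mm farther back than shut.
Start: joints at [1.016, 0.291, -0.153, 1.127, 0, 1.431], TCP at [0.212, 0.48, 0.245] pointing down, gripper open.
Joint ranges: [-2.52, 2.52], [-0.91, 1.74], [-1.3, 1.37], [-1.96, 2.02], [-1.52, 1.47], [-3.14, 3.14]. Speed limits (rad/s): [2.22, 2.22, 2.79, 3.14, 3.14, 3.14].

## Interface

Orientations are given as [roll, pitch, yaw] about the fixed x, y, z axes, in that order (R = Rz(yaw) Ry(pitch) Rx(roll)).
In Python, from station import robot, cams, workorder gives the robot as it stands.
- The arm moves only by the tool send_rows, never from a script. Its argument "motion" is a list of rows, each a list of 3 entries, a list of its own where there are three numbers: the turn, a rotation vector about the world's x, y, z in rad, then the shift along the world's x, y, z in mm, then the opening, from 0 (shut) to 1 (fully open). In form: [[[wx, wy, wz], [dx, dy, dz], claw], ...]. A call has 1 to 20 rows; each row is the pose to reach, as a shift and turn from the pose commanded when the call began; what a row does not reach only later rows make up. A row lasts 1/10 s, in which the tool goes at most 50 mm and 8.59 degrees, less where a joint would pass 70% of its speed; a pose out of reach is approached as far as the arm can. A call with a gripper value outside its range is refused whole. The fingers move at their own pace and stop on an object; "squeeze" is the grip in N (left out, the last holds). Time passes only in rows, so rows that repeat a pose let the fingers close. It gives the time, the measured TCP pose, the force and the opening at its end, in the units of the state.
- robot.state(): the state, without advancing time (a new reading comes with each control period).
- cams.get_image(name): name is "scene" or "side" or "wrist"; returns a dict with "img" (400x640x3 uint8, red, green, blue), "intrinsics" (3x3 intrinsics, pixels), "k1" (the pictures are not rectified: a ray, as slopes to the right and down, at radius r is drawn at 1 + k1 r^2 times it, then the intrinsics apply), "xyz" and "rotation" of the camera in the world. Camera axes: x right, y up, looking along -z (the intrinsics and any distortion apply to the point x, -y, -z); pixel columns grow to the right and rows downward; lengths in m; the calibration is good to about 2 mm. A picture is of the moment at which its call begins. There is no depth.
- workorder.close_job(): hands the job in, once; it reports no verdict.
The state is a dict: "t": time; "qpos": joint angles; "joint_vel": joint speeds; "joint_torque": joint torques, N m; "ee_pos": TCP position; "tool_rot": TCP orientation; "wrist_force": force on the tool from outside, world axes, zero at the start; "moment": the same for the moment, N m; "width": opening from 0.0 (shut) to 1.0 (fully open).
Only numpy, scipy, OpenCV 4.12 (cv2) and the standard library are available. Lean on these libraries where they do the work, as an engineer would, in place of code of your own. Each camera call takes 0.05 s, during which the arm holds its last target.

## Task

Build up the flow cell: lay every cell frame that is on the bench over the two dowels of the base, flat one on another, then put the clamp plate over the dowels on top of them. With the key, turn both lock screws of the clamp plate clockwise to their stops, then stand the key back in its pot; the jar, dish and other glassware stay where they are.

Things in the scene. Friction and masses are not known exactly. Their poses are not given: they have to be found in the camera images.
- base: fixed aluminium base of the flow cell, 92 x 196 mm, 20 mm high, on the bench. Origin: centre of its underside, z up. Two steel dowels stand on it 66 mm either side of the origin along its y axis: 12 mm thick, rising 74 mm above its top face (94 mm above the bench), the top 12 mm tapering to a rounded nose. Small brass hose barbs at its ends.
- seat (a point): centre of the top face of the base, between the dowels, 20 mm above the bench; axes as the base
- frame1: loose white plastic cell frame with a dark ribbed window in its upper face, 54 mm wide (its x), 168 mm long (its y), 12 mm thick, 0.14 kg, lying flat on the bench. Two through holes of 15 mm, 66 mm either side of its centre along its y, fit over the dowels either way round. Origin: centre of its underside, z up. Two to four of the four frames are there.
- frame2: loose white plastic cell frame with a dark ribbed window in its upper face, 54 mm wide (its x), 168 mm long (its y), 12 mm thick, 0.14 kg, lying flat on the bench. Two through holes of 15 mm, 66 mm either side of its centre along its y, fit over the dowels either way round. Origin: centre of its underside, z up. Two to four of the four frames are there.
- frame3: loose white plastic cell frame with a dark ribbed window in its upper face, 54 mm wide (its x), 168 mm long (its y), 12 mm thick, 0.14 kg, lying flat on the bench. Two through holes of 15 mm, 66 mm either side of its centre along its y, fit over the dowels either way round. Origin: centre of its underside, z up. Two to four of the four frames are there.
- frame4: loose white plastic cell frame with a dark ribbed window in its upper face, 54 mm wide (its x), 168 mm long (its y), 12 mm thick, 0.14 kg, lying flat on the bench. Two through holes of 15 mm, 66 mm either side of its centre along its y, fit over the dowels either way round. Origin: centre of its underside, z up. Two to four of the four frames are there.
- clamp_plate: loose aluminium clamp plate, 54 mm wide (its x), 168 mm long (its y), 16 mm thick, about 0.4 kg, flat on the bench. Two through holes of 15 mm, 66 mm either side of its centre along its y; fits the dowels either way round. Two lock screws are captive in its upper face, on y 32 mm either side of the centre; their heads stand 15.5 mm above that face. Origin: centre of its underside, z up.
- lock_a (a joint): angle (rad) of the lock screw at plus y of the clamp plate: 0 open, grows clockwise seen from above, stop at 1.4 = locked; starts at 0 to 0.2, is stiff (0.12 N m) and stays where left. Head: steel disc of 34 mm, 3 mm high, with a bar across it 26 mm long, 8 mm thick, 12.3 mm high above the disc, its top rounded. At 0 the bar lies along the clamp plate's x.
- lock_b (a joint): angle (rad) of the lock screw at minus y of the clamp plate: 0 open, grows clockwise seen from above, stop at 1.4 = locked; starts at 0 to 0.2, is stiff (0.12 N m) and stays where left. Head: steel disc of 34 mm, 3 mm high, with a bar across it 26 mm long, 8 mm thick, 12.3 mm high above the disc, its top rounded. At 0 the bar lies along the clamp plate's x.
- lock_a_head (a point): middle of the top of the bar of lock_a, on the screw's axis, 15.5 mm above the clamp plate's upper face. Its x axis runs along the bar and turns with the screw.
- lock_b_head (a point): middle of the top of the bar of lock_b, on the screw's axis, 15.5 mm above the clamp plate's upper face. Its x axis runs along the bar and turns with the screw.
- key: key, 100 mm tall, 0.2 kg, stood in its pot. Steel foot 26 x 30 mm, disc of 33 mm above; in the foot a slot along the key's x, 12 mm wide, 14 mm deep, open below and at both ends: it goes over a lock screw's bar and rests on the screw's disc, 12.3 mm below the bar's top. From 58 to 100 mm up a grey flat grip, 48 mm wide (key x), 12 mm thick (key y). Origin: centre of the foot's underside, z up.
- key_pot: fixed square steel pot, 56 x 56 mm outside, 48 x 48 mm inside, 34 mm high, open above; its floor, on which the key stands, is 6 mm above the bench. Origin: centre of its underside
- reagent_jar: amber jar with a white cap, 52 mm thick, 85 mm tall; leave it alone. Origin: centre of its underside
- dish: white shallow dish, 84 mm across, 16 mm high; leave it alone. Origin: centre of its underside
- beaker: clear beaker, 68 mm across, 90 mm high; leave it alone. Origin: centre of its underside
- cylinder_flask: glass measuring cylinder on a foot of 60 mm, 150 mm tall; leave it alone. Origin: centre of its underside
There are look-alikes about, which are no part of the job. Of the things that look like the clamp_plate, the middle-sized one is meant.

How it is judged:
On the way, in this order (a step that is already met when the one before it is completed fails the run):
1. every cell frame on the bench lies flat on the base or on another frame, over both dowels (horizontal distance between each of frame1, frame2, frame3, frame4 and base below 0.005 m and angle between the y axis of each of frame1, frame2, frame3, frame4 and the y axis of base, either way round below 0.06 rad and angle between each of frame1, frame2, frame3, frame4's own z axis and vertical below 0.03 rad and linear speed of each of frame1, frame2, frame3, frame4 below 0.03 m/s and (z of frame1 in the frame of seat between -0.003 and 0.003 m or z of frame1 in the frame of frame2 between 0.009 and 0.015 m or z of frame1 in the frame of frame3 between 0.009 and 0.015 m or z of frame1 in the frame of frame4 between 0.009 and 0.015 m) and (z of frame2 in the frame of seat between -0.003 and 0.003 m or z of frame2 in the frame of frame1 between 0.009 and 0.015 m or z of frame2 in the frame of frame3 between 0.009 and 0.015 m or z of frame2 in the frame of frame4 between 0.009 and 0.015 m) and (z of frame3 in the frame of seat between -0.003 and 0.003 m or z of frame3 in the frame of frame1 between 0.009 and 0.015 m or z of frame3 in the frame of frame2 between 0.009 and 0.015 m or z of frame3 in the frame of frame4 between 0.009 and 0.015 m) and (z of frame4 in the frame of seat between -0.003 and 0.003 m or z of frame4 in the frame of frame1 between 0.009 and 0.015 m or z of frame4 in the frame of frame2 between 0.009 and 0.015 m or z of frame4 in the frame of frame3 between 0.009 and 0.015 m)), for 0.2 s.
2. the clamp plate lies over both dowels on the uppermost frame (all of step 1 and horizontal distance between clamp_plate and base below 0.005 m and angle between the y axis of clamp_plate and the y axis of base, either way round below 0.06 rad and angle between clamp_plate's own z axis and vertical below 0.03 rad and linear speed of clamp_plate below 0.03 m/s and (z of clamp_plate in the frame of frame1 between 0.009 and 0.015 m or z of clamp_plate in the frame of frame2 between 0.009 and 0.015 m or z of clamp_plate in the frame of frame3 between 0.009 and 0.015 m or z of clamp_plate in the frame of frame4 between 0.009 and 0.015 m) and z of clamp_plate in the frame of frame1 above 0.009 m and z of clamp_plate in the frame of frame2 above 0.009 m and z of clamp_plate in the frame of frame3 above 0.009 m and z of clamp_plate in the frame of frame4 above 0.009 m), for 0.2 s.
3. one lock screw is turned to its stop with the key on it (((value of joint lock_a above 1.2 rad and horizontal distance between key and lock_a_head below 0.012 m and z of key in the frame of lock_a_head between -0.02 and -0.006 m) or (value of joint lock_b above 1.2 rad and horizontal distance between key and lock_b_head below 0.012 m and z of key in the frame of lock_b_head between -0.02 and -0.006 m))), for 0.1 s.
4. both lock screws are turned to their stops, the key on the second one (value of joint each of lock_a, lock_b above 1.2 rad and ((horizontal distance between key and lock_a_head below 0.012 m and z of key in the frame of lock_a_head between -0.02 and -0.006 m) or (horizontal distance between key and lock_b_head below 0.012 m and z of key in the frame of lock_b_head between -0.02 and -0.006 m))), for 0.1 s.
At the end, for the whole second after the job is handed in: Every frame present, and the clamp plate on top, lies flat over both dowels (5 mm, 0.06 rad, tilt 0.03 rad) on the base or the next frame to 3 mm; both lock screws past 1.2 rad; the key stands in its pot (15 mm, foot on its floor to 4 mm, tilt 0.25 rad); all at rest (all of step 2 and value of joint each of lock_a, lock_b above 1.2 rad and horizontal distance between key and key_pot below 0.015 m and z of key in the frame of key_pot below 0.01 m and angle between key's own z axis and vertical below 0.25 rad and linear speed of key below 0.03 m/s); the robot touches nothing.
It fails at once if the reagent jar is pushed more than 5 cm from its place or knocked over (distance of reagent_jar from where it was at the start of the episode above 0.05 m or angle between reagent_jar's own z axis and vertical above 0.5 rad).
It fails at once if the dish is pushed more than 5 cm from its place or knocked over (distance of dish from where it was at the start of the episode above 0.05 m or angle between dish's own z axis and vertical above 0.5 rad).
It fails at once if the beaker is pushed more than 5 cm from its place or knocked over (distance of beaker from where it was at the start of the episode above 0.05 m or angle between beaker's own z axis and vertical above 0.5 rad).
It fails at once if the cylinder flask is pushed more than 5 cm from its place or knocked over (distance of cylinder_flask from where it was at the start of the episode above 0.05 m or angle between cylinder_flask's own z axis and vertical above 0.5 rad).
Of frame1, frame2, frame3, frame4 only 2 to 4 are there at a start; the rules pass over those that are not, and their reading is None.
At some moment in a run one of frame1, frame2, frame3, frame4, clamp_plate may be knocked a few centimetres aside while the robot is not near it.
It also fails if it takes over 210 s, if anything falls off the work surface, if the arm or the gripper's body presses on something with over 40 N, if the wrist force passes 120 N, or if a joint passes its speed limit or range.

## Working session

There is one attempt and no reset: what is moved stays moved. The work goes in short steps, Python scripts to look and compute and a tool call to move; the robot and the scene stay as the last step left them, time stands still between calls to the robot, and variables do not carry over. Pictures are saved under pics/ and viewed, and the job is handed in when it is done.

Besides the shell and the picture viewer there is one more tool, called after "Emit:" as name([rows], argument=value, ...), one row to a line, values as JSON. send_rows: Moves the arm, as the interface text tells. Its arguments: {"type":"object","properties":{"motion":{"type":"array"},"squeeze":{"type":"number"}},"required":["motion"]}

```bash
ls; mkdir -p pics; cat > h.py <<'E'
import numpy as np, cv2
from station import robot, cams, workorder
def snap(name,fn):
    d=cams.get_image(name); cv2.imwrite('pics/'+fn,cv2.cvtColor(d['img'],cv2.COLOR_RGB2BGR)); return d
def ray(d,u,v):
    K=np.array(d['intrinsics']); k1=d['k1']
    x=(u-K[0,2])/K[0,0]; y=(v-K[1,2])/K[1,1]
    rd=np.hypot(x,y); r=rd
    for _ in range(30): r=rd/(1+k1*r*r)
    s=r/rd if rd>0 else 1
    c=np.array([x*s,-y*s,-1.0]); R=np.array(d['rotation'])
    return np.array(d['xyz']),R@c
def onz(d,u,v,z):
    o,r=ray(d,u,v); return o+r*(z-o[2])/r[2]
def proj(d,p):
    R=np.array(d['rotation']);K=np.array(d['intrinsics'])
    c=R.T@(np.array(p)-np.array(d['xyz'])); x=c[0]/-c[2]; y=-c[1]/-c[2]
    f=1+d['k1']*(x*x+y*y); return K[0,0]*x*f+K[0,2],K[1,1]*y*f+K[1,2]
def ortho(d,z,x0,x1,y0,y1,s=800):
    # rectified top-down map of plane z; s px per m; u: -y, v: -x
    ys=np.arange(y1,y0,-1/s); xs=np.arange(x1,x0,-1/s)
    Y,X=np.meshgrid(ys,xs); P=np.stack([X,Y,np.full_like(X,z)],-1)-np.array(d['xyz'])
    c=P@np.array(d['rotation']); a=c[...,0]/-c[...,2]; b=-c[...,1]/-c[...,2]
    f=1+d['k1']*(a*a+b*b);K=np.array(d['intrinsics'])
    return cv2.remap(d['img'],(K[0,0]*a*f+K[0,2]).astype('float32'),(K[1,1]*b*f+K[1,2]).astype('float32'),cv2.INTER_LINEAR)
E
python3 - <<'E'
from h import *
for n in ['scene','side','wrist']:
    d=snap(n,n+'0.png'); print(n,np.round(d['xyz'],3),np.round(d['rotation'],3).tolist(),np.round(d['intrinsics'],1).tolist(),d['k1'])
print(robot.state())
E
```

```text
pics
scene [ 1.842 -0.313  1.316] [0.82, -0.003, 1.254] [[502.9, 0.0, 322.2], [0.0, 502.9, 203.4], [0.0, 0.0, 1.0]] 0.031189046895570005
side [ 0.49  -0.979  1.09 ] [0.804, -0.002, -0.085] [[490.1, 0.0, 321.3], [0.0, 490.1, 199.3], [0.0, 0.0, 1.0]] -0.06469390878246166
wrist [0.139 0.512 0.374] [-0.316, 0.001, 1.156] [[320.1, 0.0, 321.3], [0.0, 320.1, 202.4], [0.0, 0.0, 1.0]] -0.046630601379614584
{'t': 0.15, 'qpos': array([ 1.01569911e+00,  2.91172720e-01, -1.53936541e-01,  1.12669253e+00,
       -3.18892439e-06,  1.43149108e+00]), 'joint_vel': array([-0.00094427, -0.00189874,  0.00244675,  0.00030721, -0.0003089 ,
        0.00017826]), 'joint_torque': array([ 1.19998775e-03, -5.37369132e+01,  3.31521571e+01,  1.14823360e-02,
       -2.21193936e-04,  1.51932142e-05]), 'ee_pos': array([0.21188987, 0.48000191, 0.24485899]), 'tool_rot': array([-3.14059649e+00, -1.36455403e-04,  2.72580062e+00]), 'wrist_force': array([1.25251067, 0.87795327, 0.59956272]), 'moment': array([ 0.01297483, -0.01604   , -0.02979846]), 'width': 1.0000125434516858}
```

```bash
python3 - <<'E'
s=open('h.py').read()
s=s.replace("def snap","from scipy.spatial.transform import Rotation as Rn\ndef snap",1)
s=s.replace("d=cams.get_image(name);","d=cams.get_image(name); d['rotation']=Rn.from_euler('xyz',d['rotation']).as_matrix();")
open('h.py','w').write(s)
E
```

```text
(no output)
```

View pics/scene0.png

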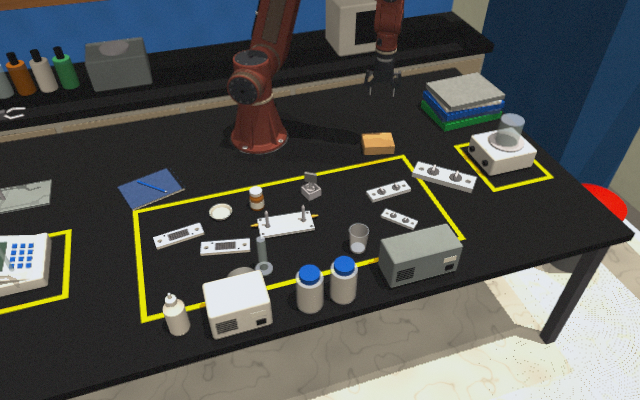

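View pics/side0.png

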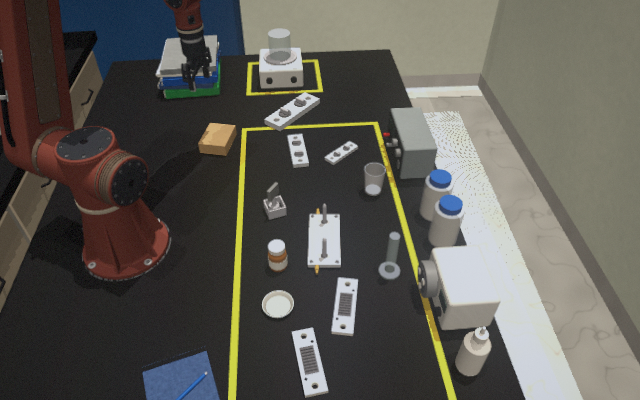

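View pics/wrist0.png

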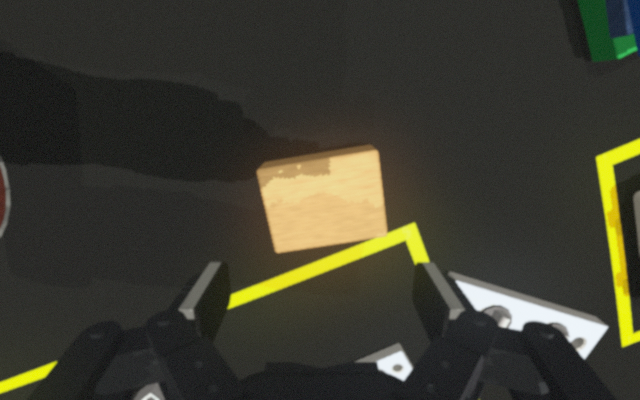

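```bash
python3 - <<'E'
from h import *
for n in ['scene','side']:
    d=snap(n,n+'1.png')
    im=ortho(d,0.012,0.25,0.75,-0.5,0.5,780); cv2.imwrite(f'pics/o_{n}.png',im[...,::-1])
E
```

```text
(no output)
```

View pics/o_side.png

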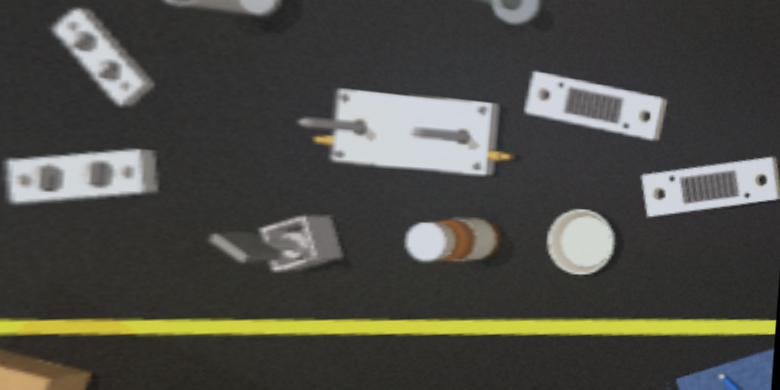

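View pics/o_scene.png

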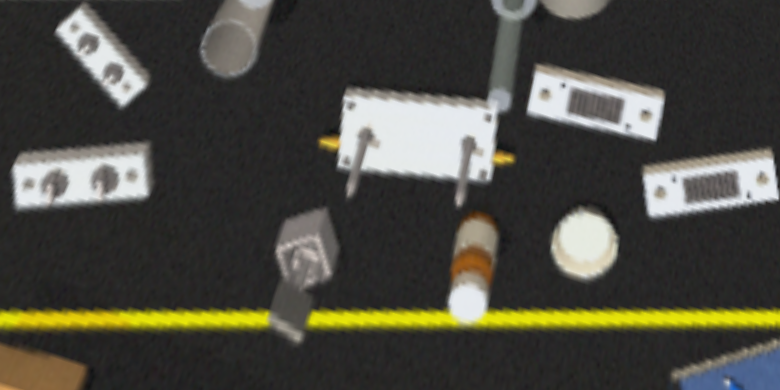

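```bash
cat >> h.py <<'E'
def rects(d,z,thr=150,box=(0.25,0.75,-0.5,0.5),s=2000,amin=0.003,amax=0.03):
    im=ortho(d,z,*box,s); g=im.min(-1)
    m=(g>thr).astype('uint8'); m=cv2.morphologyEx(m,cv2.MORPH_CLOSE,np.ones((5,5)))
    out=[]
    for c in cv2.findContours(m,cv2.RETR_EXTERNAL,cv2.CHAIN_APPROX_NONE)[0]:
        a=cv2.contourArea(c)/s/s
        if a<amin or a>amax: continue
        (u,v),(w,h),an=cv2.minAreaRect(c)
        P=cv2.boxPoints(((u,v),(w,h),an)); P=np.stack([box[1]-P[:,1]/s,box[3]-P[:,0]/s],1)
        e=[P[1]-P[0],P[2]-P[1]]; e=max(e,key=np.linalg.norm); th=np.arctan2(e[1],e[0])%np.pi
        out.append((P.mean(0),max(w,h)/s,min(w,h)/s,th,a))
    return out
E
python3 - <<'E'
from h import *
for n in ['scene','side']:
    d=snap(n,n+'2.png')
    for z in (0.012,0.016,0.02):
      print(n,z)
      for r in rects(d,z): print(np.round(r[0],4),[round(float(x),4) for x in r[1:]])
E
```

```text
scene 0.012
[ 0.436  -0.2505] [0.0815, 0.0803, 2.7578, 0.0051]
[ 0.5121 -0.4106] [0.1688, 0.0591, 1.7076, 0.0095]
[0.5206 0.3972] [0.1709, 0.059, 1.6544, 0.0096]
[ 0.5834 -0.0421] [0.212, 0.1165, 1.494, 0.0176]
[ 0.6162 -0.2633] [0.1695, 0.0582, 1.3645, 0.0094]
[0.677  0.3711] [0.1314, 0.0457, 0.7222, 0.0056]
scene 0.016
[ 0.4406 -0.2504] [0.0808, 0.0805, 1.249, 0.0051]
[ 0.5163 -0.4103] [0.1683, 0.0587, 1.7086, 0.0094]
[0.5247 0.395 ] [0.1704, 0.0591, 1.6515, 0.0095]
[ 0.5873 -0.0429] [0.2113, 0.1161, 1.4923, 0.0175]
[ 0.6199 -0.2634] [0.169, 0.0582, 1.3621, 0.0093]
[0.6806 0.3689] [0.1309, 0.0454, 0.7222, 0.0056]
scene 0.02
[ 0.4447 -0.2509] [0.0809, 0.0799, 2.7611, 0.0051]
[ 0.5203 -0.4101] [0.1679, 0.0587, 1.7079, 0.0093]
[0.5288 0.393 ] [0.1698, 0.0588, 1.6539, 0.0095]
[ 0.5909 -0.0438] [0.2107, 0.1156, 1.4949, 0.0174]
[ 0.6237 -0.2636] [0.1683, 0.0579, 1.3624, 0.0093]
[0.6841 0.3668] [0.1305, 0.0454, 0.7222, 0.0055]
side 0.012
[ 0.4405 -0.2437] [0.083, 0.0825, 2.2035, 0.0053]
[ 0.5109 -0.4098] [0.1698, 0.0544, 1.7067, 0.009]
[0.5247 0.4027] [0.1729, 0.055, 1.6535, 0.0092]
[ 0.5812 -0.028 ] [0.1995, 0.0932, 1.4786, 0.0174]
[ 0.6155 -0.2611] [0.1704, 0.0548, 1.3609, 0.009]
[0.6782 0.3737] [0.1318, 0.0443, 0.7159, 0.0055]
side 0.016
[ 0.4407 -0.2464] [0.0828, 0.0823, 2.191, 0.0053]
[ 0.5109 -0.4123] [0.1699, 0.0543, 1.7067, 0.0089]
[0.5246 0.3975] [0.1722, 0.0548, 1.6539, 0.0091]
[ 0.5809 -0.0315] [0.1989, 0.0929, 1.4786, 0.0172]
[ 0.615  -0.2637] [0.1698, 0.0545, 1.3612, 0.009]
[0.6777 0.3687] [0.1313, 0.0443, 0.7149, 0.0054]
side 0.02
[ 0.4408 -0.2492] [0.0824, 0.0821, 2.1731, 0.0053]
[ 0.5108 -0.4143] [0.1692, 0.0539, 1.706, 0.0089]
[0.5244 0.3924] [0.1714, 0.0545, 1.6535, 0.009]
[ 0.5805 -0.035 ] [0.1981, 0.0925, 1.4786, 0.0171]
[ 0.6145 -0.2664] [0.1691, 0.0543, 1.3612, 0.0089]
[0.677  0.3636] [0.1308, 0.044, 0.7149, 0.0054]
```

Emit:
send_rows([
  [[0, 0, -1.365], [404, -742, 0], 1],
  [[0, 0, -1.365], [404, -742, 0], 1],
  [[0, 0, -1.365], [404, -742, 0], 1],
  [[0, 0, -1.365], [404, -742, 0], 1],
  [[0, 0, -1.365], [404, -742, 0], 1],
  [[0, 0, -1.365], [404, -742, 0], 1],
  [[0, 0, -1.365], [404, -742, 0], 1],
  [[0, 0, -1.365], [404, -742, 0], 1],
  [[0, 0, -1.365], [404, -742, 0], 1],
  [[0, 0, -1.365], [404, -742, 0], 1],
  [[0, 0, -1.365], [404, -742, 0], 1],
  [[0, 0, -1.365], [404, -742, 0], 1],
  [[0, 0, -1.365], [404, -742, 0], 1],
  [[0, 0, -1.365], [404, -742, 0], 1],
  [[0, 0, -1.365], [404, -742, 0], 1],
  [[0, 0, -1.365], [404, -742, 0], 1],
  [[0, 0, -1.365], [404, -742, 0], 1],
  [[0, 0, -1.365], [404, -742, 0], 1],
  [[0, 0, -1.365], [404, -742, 0], 1],
  [[0, 0, -1.365], [404, -742, 0], 1],
])

```text
t: 2.35
ee_pos: [0.6157, -0.2609, 0.2452]
tool_rot: [-3.141, -0.0, 1.361]
wrist_force: [0.5, 0.4, 0.2]
width: 1.0
```

```bash
python3 - <<'E'
from h import *
d=snap('wrist','w3.png'); s=robot.state(); print(s['t'],s['ee_pos'],s['tool_rot'],s['wrist_force'],d['xyz'],onz(d,320,200,0))
E
```

```text
2.4 [ 0.61572918 -0.2606479   0.24561885] [-3.14141716e+00 -2.32435232e-04  1.36167027e+00] [-0.03063691  0.86536817  0.26343639] [ 0.63199891 -0.18304863  0.37429817] [ 0.60593365 -0.29885347  0.        ]
```

View pics/w3.png

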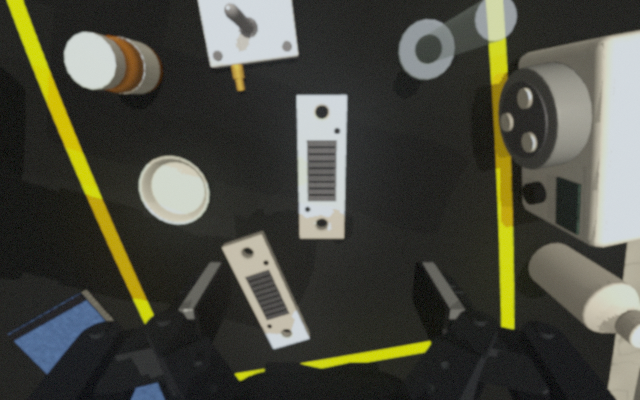

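```bash
cat >> h.py <<'E'
def hole(d,u,v,z,thr=None,w=14):
    # centroid of the dark blob at seed px; upscaled
    g=d['img'].min(-1)[int(v)-w:int(v)+w+1,int(u)-w:int(u)+w+1]
    G=cv2.resize(g,None,fx=8,fy=8,interpolation=cv2.INTER_CUBIC)
    t=thr or (int(G.min())+int(np.percentile(G,70)))/2
    m=(G<t).astype('uint8'); n,l,st,c=cv2.connectedComponentsWithStats(m)
    # blob nearest centre
    k=min(range(1,n),key=lambda i:np.hypot(*(c[i]-8*w-4))+ (1e4 if st[i,4]<64*6 else 0))
    cu=(c[k][0]+.5)/8-.5+int(u)-w; cv_=(c[k][1]+.5)/8-.5+int(v)-w
    return cu,cv_,onz(d,cu,cv_,z)
E
python3 - <<'E'
from h import *
d=snap('wrist','w4.png')
for thr in (90,):
  for z in (0.012,):
    for r in rects(d,z,thr,box=(.35,.75,-.6,-.1)): print(np.round(r[0],4),[round(float(x),4) for x in r[1:]])
for u,v in [(321,112),(321,224),(247,252),(286,332)]:
  for z in (.006,0.012): h=hole(d,u,v,z); print(np.round(h[:2],1),np.round(h[2],4))
E
```

```text
[ 0.4386 -0.248 ] [0.0867, 0.0862, 0.6747, 0.0058]
[ 0.5119 -0.4095] [0.174, 0.0599, 1.7051, 0.01]
[ 0.5723 -0.1151] [0.0967, 0.0364, 3.0777, 0.003]
[ 0.6156 -0.261 ] [0.1709, 0.0574, 1.3618, 0.0096]
[321.3 111.7] [ 0.6294 -0.1964  0.006 ]
[321.3 111.7] [ 0.6294 -0.1961  0.012 ]
[321.2 223.3] [ 0.6017 -0.3268  0.006 ]
[321.2 223.3] [ 0.6022 -0.3245  0.012 ]
[247.3 251.8] [ 0.501  -0.3456  0.006 ]
[247.3 251.8] [ 0.5031 -0.3429  0.012 ]
[286.1 331.8] [ 0.5193 -0.4774  0.006 ]
[286.1 331.8] [ 0.5211 -0.4727  0.012 ]
```

Emit:
send_rows([
  [[0, 0, 0], [0, 0, -50], 1],
  [[0, 0, 0], [0, 0, -100], 1],
  [[0, 0, 0], [0, 0, -150], 1],
  [[0, 0, 0], [0, 0, -190], 1],
  [[0, 0, 0], [0, 0, -215], 1],
  [[0, 0, 0], [0, 0, -228], 1],
  [[0, 0, 0], [0, 0, -232], 1],
  [[0, 0, 0], [0, 0, -232], 0.7],
  [[0, 0, 0], [0, 0, -232], 0.6],
  [[0, 0, 0], [0, 0, -232], 0.5],
  [[0, 0, 0], [0, 0, -232], 0.4],
  [[0, 0, 0], [0, 0, -232], 0.4],
  [[0, 0, 0], [0, 0, -232], 0.4],
], squeeze=40)

```text
t: 3.75
ee_pos: [0.6173, -0.2623, 0.0154]
tool_rot: [3.139, 0.001, 1.361]
wrist_force: [-1.0, 0.6, 6.1]
width: 0.62
```

```bash
python3 - <<'E'
from h import *
d=snap('wrist','w5.png'); s=robot.state(); print(s)
E
```

```text
{'t': 3.8, 'qpos': array([-5.10811249e-01,  7.49885746e-01, -2.25069728e-02,  7.95366175e-01,
        1.79915293e-04,  1.26991406e+00]), 'joint_vel': array([-0.00204791, -0.00037266, -0.00068967,  0.00060326, -0.00156153,
       -0.00049009]), 'joint_torque': array([-4.07625418e-01, -7.31634378e+01,  2.69353276e+01, -5.23993727e-01,
       -1.34691596e-01,  1.19897589e-02]), 'ee_pos': array([ 0.6172378 , -0.26228356,  0.01537947]), 'tool_rot': array([3.13863836e+00, 7.28349466e-04, 1.36086654e+00]), 'wrist_force': array([-1.05123962,  1.92215947,  6.5768712 ]), 'moment': array([0.19568462, 0.17567778, 0.03323338]), 'width': 0.620175589102779}
```

View pics/w5.png

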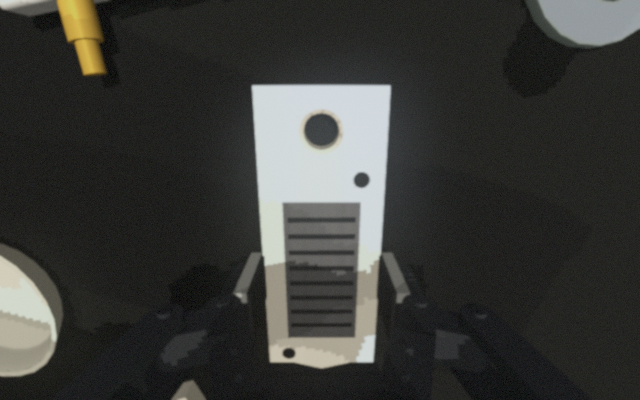

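Emit:
send_rows([
  [[0, 0, 0], [0, 0, 10], 0.4],
  [[0, 0, 0], [0, 0, 40], 0.4],
  [[0, 0, 0], [0, 0, 90], 0.4],
  [[0, 0, 0], [0, 0, 140], 0.4],
  [[0, 0, 0], [0, 40, 180], 0.4],
  [[0, 0, 0], [-10, 80, 190], 0.4],
  [[0, 0, 0.117], [-20, 100, 190], 0.4],
  [[0, 0, 0.117], [-33, 120, 190], 0.4],
  [[0, 0, 0.117], [-33, 120, 190], 0.4],
  [[0, 0, 0.117], [-33, 120, 190], 0.4],
])

```text
t: 4.8
ee_pos: [0.5833, -0.1417, 0.2045]
tool_rot: [3.14, 0.001, 1.478]
wrist_force: [-0.4, -1.0, -0.7]
width: 0.619
```

```bash
python3 - <<'E'
from h import *
d=snap('wrist','w6.png'); s=robot.state(); print(s['t'],s['ee_pos'],s['tool_rot'],s['wrist_force'],s['width'])
E
```

```text
4.85 [ 0.58354286 -0.14224771  0.20415508] [3.14021992e+00 6.13399859e-04 1.47750459e+00] [-0.50253791  0.49133801 -1.52951905] 0.6168296335749005
```

View pics/w6.png

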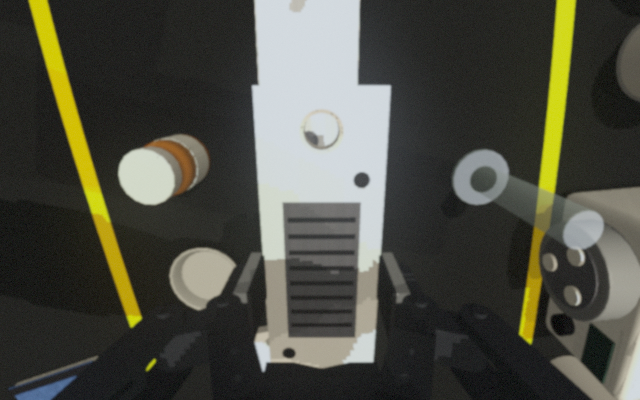

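```bash
python3 - <<'E'
from h import *
a=cv2.imread('pics/scene1.png')[190:250,240:340]; b=cv2.imread('pics/side1.png')[195:280,280:365]; c=cv2.imread('pics/w3.png')[0:100,190:310]
cv2.imwrite('pics/ca.png',cv2.resize(a,None,fx=8,fy=8,interpolation=cv2.INTER_CUBIC))
cv2.imwrite('pics/cb.png',cv2.resize(b,None,fx=7,fy=7,interpolation=cv2.INTER_CUBIC))
cv2.imwrite('pics/cc.png',cv2.resize(c,None,fx=6,fy=6,interpolation=cv2.INTER_CUBIC))
E
```

```text
(no output)
```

View pics/ca.png

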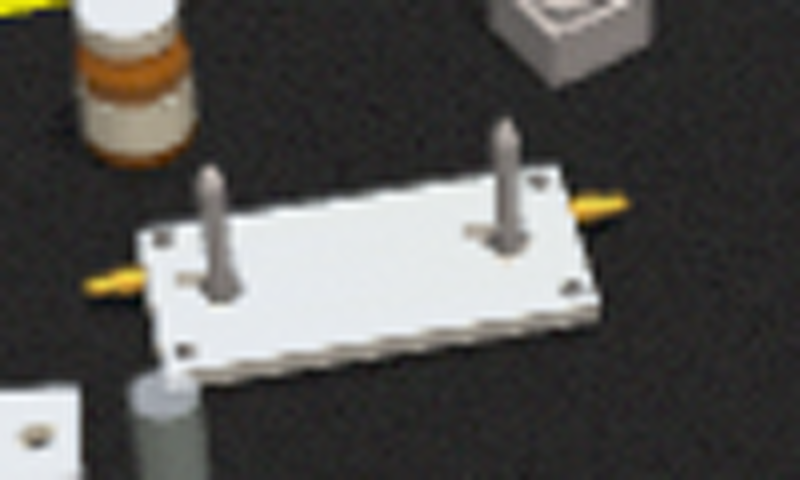

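View pics/cb.png

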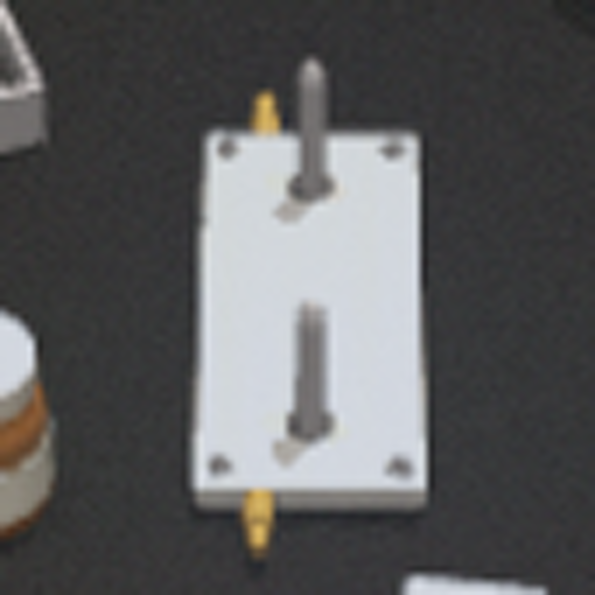

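View pics/cc.png

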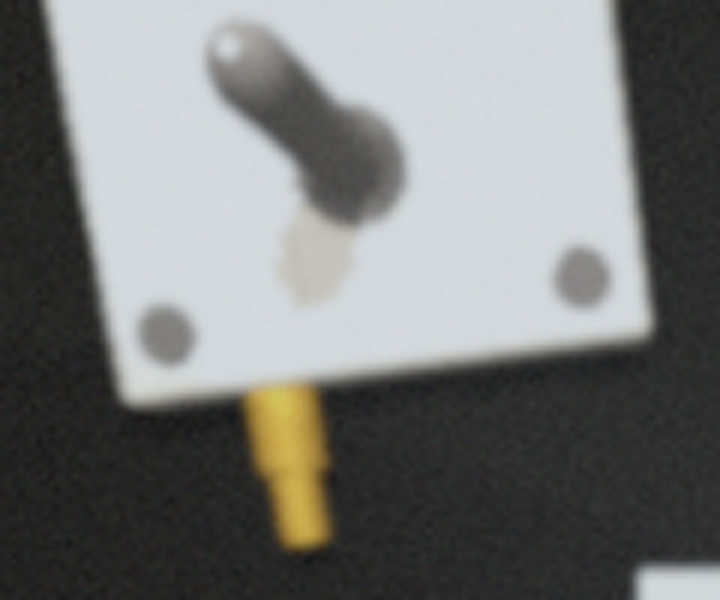

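```bash
python3 - <<'E'
from h import *
import pickle
d=snap('side','s7.png')
def f(d,L,ox,oy,s,z):
    return np.array([onz(d,ox+(u+.5)/s-.5,oy+(v+.5)/s-.5,z)[:2] for u,v in L])
P=f(d,[(227,150),(393,150),(220,466),(400,467)],280,195,7,.02); print('side screws',np.round(P,4).tolist(),P.mean(0))
T=f(d,[(312,64),(312,306)],280,195,7,.0935); print('side tips',np.round(T,4).tolist(),T.mean(0))
d2=snap('scene','s8.png')
P=f(d2,[(162,240),(540,181),(184,350),(572,287)],240,190,8,.02); print('scene screws',np.round(P,4).tolist(),P.mean(0))
T=f(d2,[(209,170),(506,122)],240,190,8,.0935); print('scene tips',np.round(T,4).tolist(),T.mean(0))
E
cat > cam.py <<'E'
E
```

```text
side screws [[0.5524, 0.0565], [0.6242, 0.0505], [0.5371, -0.1179], [0.6084, -0.1244]] [ 0.58053128 -0.03385194]
side tips [[0.5868, 0.0319], [0.5749, -0.1012]] [ 0.58086135 -0.0346304 ]
scene screws [[0.5356, -0.1202], [0.5518, 0.055], [0.6063, -0.1265], [0.6221, 0.0487]] [ 0.57893236 -0.03573046]
scene tips [[0.5736, -0.1018], [0.5843, 0.0307]] [ 0.57893623 -0.03553437]
```

```bash
python3 - <<'E'
from h import *
d=snap('wrist','w9.png'); s=robot.state(); tp=s['ee_pos']; psi=s['tool_rot'][2]
g=d['img'].min(-1).astype(float)
def edges(v,thr=100):
    r=g[v]; idx=np.where(r[200:440]>thr)[0]+200
    def sub(i0,i1): return i0+(thr-r[i0])/(r[i1]-r[i0])*(i1-i0)
    return sub(idx[0]-1,idx[0]),sub(idx[-1]+1,idx[-1])
for v in (5,30,60,75):
    a,b=edges(v); A=onz(d,a,v,.02);B=onz(d,b,v,.02); print(v,a,b,np.round(A,4),np.round(B,4),'mid',np.round((A+B)/2,4))
# frame in hand: top z ; edges at v 100..120
zt=tp[2]-0.0154+0.012
for v in (95,110,160,190):
    a,b=edges(v); A=onz(d,a,v,zt);B=onz(d,b,v,zt); print(v,a,b,np.linalg.norm(A-B),'mid',np.round((A+B)/2,4))
c,sn=np.cos(psi),np.sin(psi)
# hole ring: warm ring ellipse; use pixel (321.5,129.5)
H=onz(d,321.5,129.3,zt)-tp
print('hole tool x,y',H[0]*c+H[1]*sn,H[0]*sn-H[1]*c,psi,tp)
cv2.imwrite('pics/ch.png',cv2.resize(cv2.imread('pics/w9.png')[70:170,240:400],None,fx=5,fy=5,interpolation=cv2.INTER_CUBIC))
E
```

```text
5 252.65079365079364 359.7121212121212 [0.539  0.0206 0.02  ] [0.6316 0.0117 0.02  ] mid [0.5853 0.0161 0.02  ]
30 254.2537313432836 359.3695652173913 [0.5374 0.0006 0.02  ] [ 0.63   -0.0082  0.02  ] mid [ 0.5837 -0.0038  0.02  ]
60 255.63333333333333 358.6981132075472 [ 0.535  -0.0242  0.02  ] [ 0.6279 -0.033   0.02  ] mid [ 0.5814 -0.0286  0.02  ]
75 256.4035087719298 358.4 [ 0.5338 -0.037   0.02  ] [ 0.6268 -0.0458  0.02  ] mid [ 0.5803 -0.0414  0.02  ]
95 251.24137931034483 390.8965517241379 0.05523120652965105 mid [ 0.5909 -0.0618  0.1999]
110 252.20689655172413 390.16279069767444 0.05525311435118491 mid [ 0.5904 -0.0676  0.1999]
160 197.0 387.2 0.0799067530272125 mid [ 0.5762 -0.0865  0.1999]
190 257.17543859649123 385.4 0.055288512246593605 mid [ 0.5873 -0.1007  0.1999]
hole tool x,y 0.0676451363606537 1.125781713481877e-05 1.4768220308736064 [ 0.58340525 -0.14256435  0.20331114]
```

View pics/ch.png

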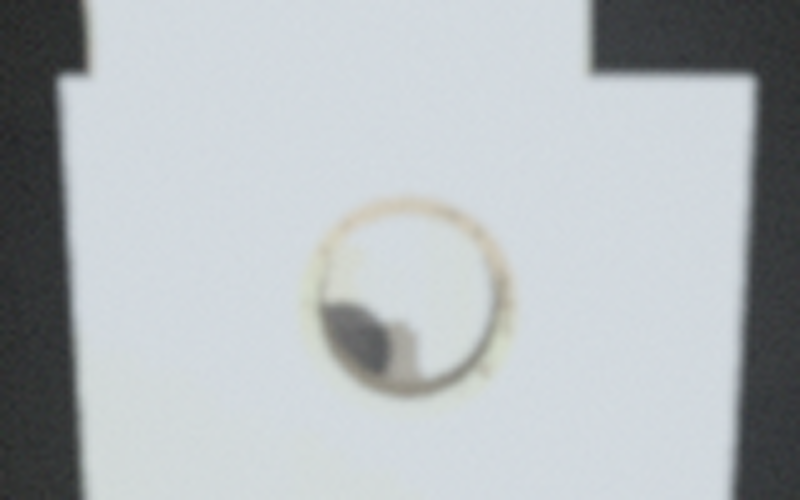

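Emit:
send_rows([
  [[0, 0, 0.005], [-2.6, 50, 0], 0.4],
  [[0, 0, 0.005], [-2.6, 90, -30], 0.4],
  [[0, 0, 0.005], [-2.6, 105.5, -60], 0.4],
  [[0, 0, 0.005], [-2.6, 105.5, -78], 0.4],
  [[0, 0, 0.005], [-2.6, 105.5, -78], 0.4],
  [[0, 0, 0.005], [-2.6, 105.5, -78], 0.4],
  [[0, 0, 0.005], [-2.6, 105.5, -78], 0.4],
])

```text
t: 5.7
ee_pos: [0.5815, -0.0371, 0.1265]
tool_rot: [3.14, 0.0, 1.482]
wrist_force: [0.3, 0.0, -1.3]
width: 0.615
```

```bash
python3 - <<'E'
from h import *
d=snap('wrist','w10.png'); s=robot.state(); print(s['t'],s['ee_pos'],s['tool_rot'],s['wrist_force'],s['width'])
x=[robot.state()['ee_pos'] for _ in range(3)];print(x)
cv2.imwrite('pics/ch2.png',cv2.resize(cv2.imread('pics/w10.png')[50:200,220:420],None,fx=4,fy=4,interpolation=cv2.INTER_CUBIC))
d=snap('side','s10.png')
cv2.imwrite('pics/cs2.png',cv2.resize(cv2.imread('pics/s10.png')[140:290,250:400],None,fx=4,fy=4,interpolation=cv2.INTER_CUBIC))
E
```

```text
5.75 [ 0.58148683 -0.03705992  0.1265768 ] [3.13944538e+00 2.10930731e-04 1.48177198e+00] [ 0.00200883 -0.88036334 -1.89750245] 0.6148172486801761
[array([ 0.58148683, -0.03705992,  0.1265768 ]), array([ 0.58148683, -0.03705992,  0.1265768 ]), array([ 0.58148683, -0.03705992,  0.1265768 ])]
```

View pics/ch2.png

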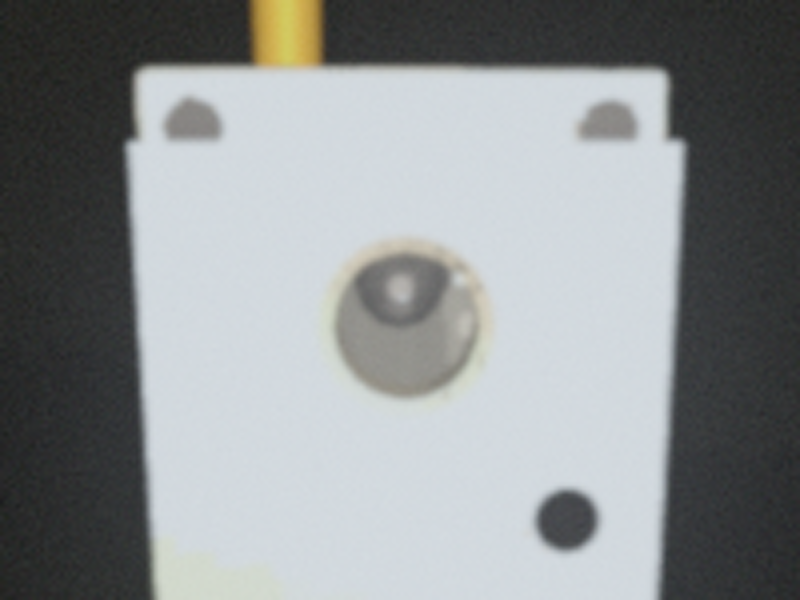

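View pics/cs2.png

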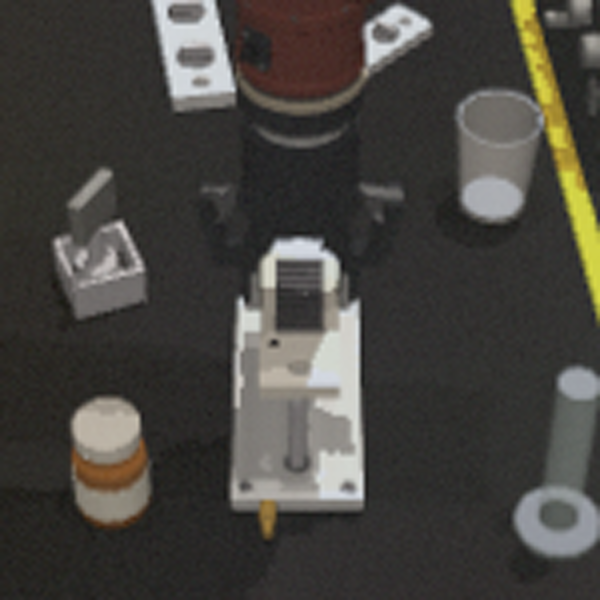

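```bash
python3 - <<'E'
from h import *
d=cams.get_image('wrist'); d['rotation']=Rn.from_euler('xyz',d['rotation']).as_matrix()
s=robot.state(); tp=s['ee_pos']; psi=s['tool_rot'][2]; c,sn=np.cos(psi),np.sin(psi)
def T(P): P=P-tp; return np.round([P[0]*c+P[1]*sn,P[0]*sn-P[1]*c],4)
def px(u,v): return 220+(u+.5)/4-.5, 50+(v+.5)/4-.5
print('psi',psi)
for z in (.090,.094): P=onz(d,*px(401,290),z); print('nose',P,T(P))
# dowel dark disc: lower edge 325, left 355,right 450 -> centre (402,~278)
for dz in (-.0034,-.001): 
    P=onz(d,*px(406,318),tp[2]+dz); print('hole top',T(P))
    for e in [(323,318),(490,318),(406,236),(406,398)]: print('   ',T(onz(d,*px(*e),tp[2]+dz)))
# base corner edge far end at +y: left (136,68) right (668,68)
A=onz(d,*px(136,68),.02);B=onz(d,*px(668,68),.02);print(A,B,(A+B)/2,T((A+B)/2))
print('frame end',T(onz(d,*px(130,140),tp[2]-.0025)),T(onz(d,*px(686,140),tp[2]-.0025)))
E
```

```text
psi 1.4819888423690437
nose [0.58663735 0.03106712 0.09      ] [ 0.0682 -0.0006]
nose [0.5866673  0.03134167 0.094     ] [ 0.0684 -0.0006]
hole top [ 0.0677 -0.0001]
    [ 0.0677 -0.0085]
    [0.0677 0.0085]
    [ 0.0757 -0.0001]
    [ 0.0595 -0.    ]
hole top [ 0.0679 -0.0001]
    [ 0.0679 -0.0083]
    [0.0679 0.0083]
    [ 0.0758 -0.0001]
    [ 0.0599 -0.0001]
[0.54420054 0.06754369 0.02      ] [0.63509957 0.05950553 0.02      ] [0.58965006 0.06352461 0.02      ] [ 0.1008 -0.0005]
frame end [ 0.0848 -0.0269] [0.0849 0.0272]
```

Emit:
send_rows([
  [[0, 0, 0], [-0.5, 0.5, -10], 0.4],
  [[0, 0, 0], [-0.5, 0.5, -20], 0.4],
  [[0, 0, 0], [-0.5, 0.5, -30], 0.4],
  [[0, 0, 0], [-0.5, 0.5, -40], 0.4],
  [[0, 0, 0], [-0.5, 0.5, -52], 0.4],
  [[0, 0, 0], [-0.5, 0.5, -64], 0.4],
  [[0, 0, 0], [-0.5, 0.5, -75], 0.4],
  [[0, 0, 0], [-0.5, 0.5, -82], 0.4],
  [[0, 0, 0], [-0.5, 0.5, -87], 0.4],
  [[0, 0, 0], [-0.5, 0.5, -87], 0.4],
  [[0, 0, 0], [-0.5, 0.5, -87], 0.4],
])

```text
t: 6.95
ee_pos: [0.5801, -0.0358, 0.0385]
tool_rot: [3.141, 0.0, 1.483]
wrist_force: [-0.0, 0.1, -1.8]
width: 0.614
```

```bash
python3 - <<'E'
from h import *
s=robot.state(); print(s['t'],s['ee_pos'],s['tool_rot'],s['wrist_force'],s['moment'],s['width'])
E
```

```text
6.95 [ 0.58014236 -0.03578246  0.03851899] [3.14128964e+00 5.47554642e-05 1.48277625e+00] [-0.03969534  0.07615047 -1.76936376] [ 0.0284607  -0.0059976   0.02021746] 0.6137982575618383
```

Emit:
send_rows([
  [[0, 0, 0], [0, 0, -1.5], 0.4],
  [[0, 0, 0], [0, 0, -2], 0.4],
  [[0, 0, 0], [0, 0, -2], 0.8],
  [[0, 0, 0], [0, 0, -2], 1],
  [[0, 0, 0], [0, 0, -2], 1],
  [[0, 0, 0], [0, 0, 20], 1],
  [[0, 0, 0], [0, 0, 60], 1],
  [[0, 0, 0], [0, 0, 100], 1],
  [[0, 0, 0], [0, 0, 120], 1],
  [[0, 0, 0], [0, 0, 120], 1],
])

```text
t: 7.95
ee_pos: [0.582, -0.0361, 0.1618]
tool_rot: [3.136, 0.001, 1.483]
wrist_force: [-0.1, -0.2, -0.3]
width: 0.999
```

```bash
python3 - <<'E'
from h import *
s=robot.state(); print(s['t'],s['ee_pos'],s['tool_rot'],s['wrist_force'])
snap('wrist','w11.png');snap('side','s11.png')
E
```

```text
7.95 [ 0.58204407 -0.0360964   0.16177131] [3.13564193e+00 5.99008267e-04 1.48284170e+00] [-0.12753975 -0.21243381 -0.30381885]
```

View pics/w11.png

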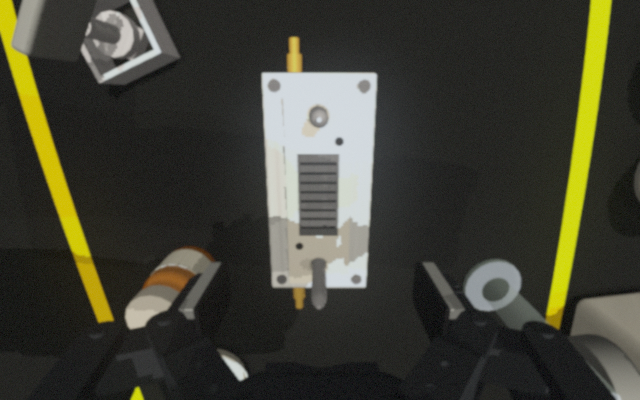

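View pics/s11.png

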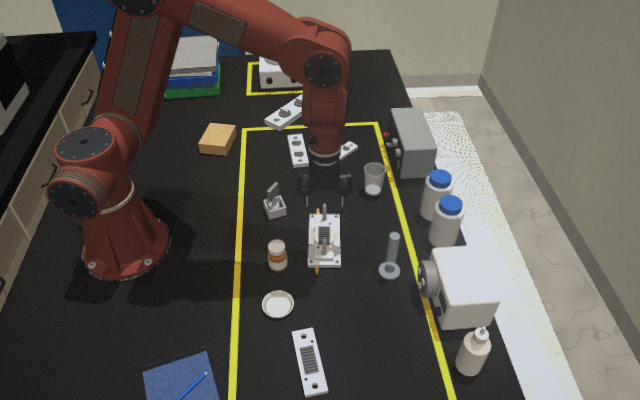

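Emit:
send_rows([
  [[0, 0, 0.05], [-10, -40, 30], 1],
  [[0, 0, 0.15], [-20, -90, 42], 1],
  [[0, 0, 0.224], [-30, -140, 42], 1],
  [[0, 0, 0.224], [-40, -190, 42], 1],
  [[0, 0, 0.224], [-50, -240, 42], 1],
  [[0, 0, 0.224], [-60, -290, 42], 1],
  [[0, 0, 0.224], [-68, -338, 42], 1],
  [[0, 0, 0.224], [-68, -365, 42], 1],
  [[0, 0, 0.224], [-68, -373, 42], 1],
  [[0, 0, 0.224], [-68, -373, 42], 1],
  [[0, 0, 0.224], [-68, -373, 42], 1],
])

```text
t: 9.15
ee_pos: [0.5118, -0.4073, 0.1992]
tool_rot: [-3.141, -0.002, 1.707]
wrist_force: [0.2, -0.0, -0.6]
width: 0.998
```

```bash
python3 - <<'E'
from h import *
d=snap('wrist','w12.png'); s=robot.state(); print(s['t'],s['ee_pos'],s['tool_rot'],s['wrist_force'])
for r in rects(d,.012,90,box=(.35,.75,-.6,-.15)): print(np.round(r[0],4),[round(float(x),4) for x in r[1:]])
E
```

```text
9.2 [ 0.51205649 -0.40702323  0.19965868] [-3.14086898e+00 -1.48478687e-03  1.70810164e+00] [-0.41632103  0.11071031 -0.03070017]
[ 0.5112 -0.4099] [0.1714, 0.0573, 1.7079, 0.0096]
```

View pics/w12.png

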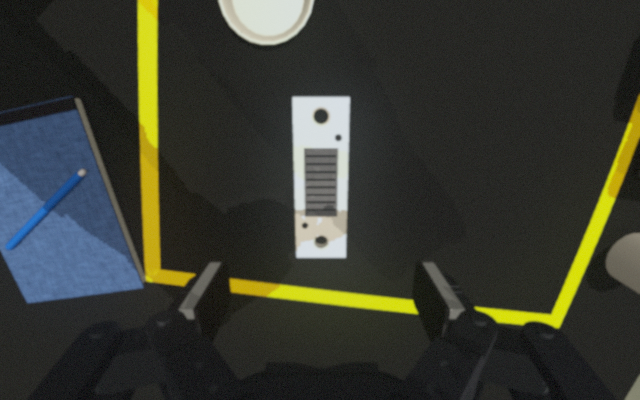

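Emit:
send_rows([
  [[0, 0, 0], [-0.8, -2, -50], 1],
  [[0, 0, 0], [-0.8, -2, -100], 1],
  [[0, 0, 0], [-0.8, -2, -140], 1],
  [[0, 0, 0], [-0.8, -2, -165], 1],
  [[0, 0, 0], [-0.8, -2, -180], 1],
  [[0, 0, 0], [-0.8, -2, -185], 1],
  [[0, 0, 0], [-0.8, -2, -185], 0.7],
  [[0, 0, 0], [-0.8, -2, -185], 0.6],
  [[0, 0, 0], [-0.8, -2, -185], 0.4],
  [[0, 0, 0], [-0.8, -2, -185], 0.4],
  [[0, 0, 0], [-0.8, -2, -185], 0.4],
  [[0, 0, 0], [-0.8, -2, -185], 0.4],
])

```text
t: 10.4
ee_pos: [0.5122, -0.4115, 0.0173]
tool_rot: [3.139, 0.002, 1.707]
wrist_force: [-0.4, 1.8, 6.6]
width: 0.619
```

```bash
python3 - <<'E'
from h import *
s=robot.state(); print(s['t'],s['ee_pos'],s['tool_rot'],s['wrist_force'],s['width'])
E
```

```text
10.4 [ 0.51219629 -0.41149198  0.01732397] [3.13943976e+00 2.13138900e-03 1.70689012e+00] [-0.42192945  1.76979014  6.62418755] 0.6186437222657809
```

Emit:
send_rows([
  [[0, 0, 0], [0, 0, 10], 0.4],
  [[0, 0, 0], [0, 0, 50], 0.4],
  [[0, 0, 0], [0, 0, 100], 0.4],
  [[0, 0, 0], [0, 20, 140], 0.4],
  [[0, 0, -0.05], [10, 70, 140], 0.4],
  [[0, 0, -0.15], [20, 120, 140], 0.4],
  [[0, 0, -0.224], [30, 170, 140], 0.4],
  [[0, 0, -0.224], [40, 220, 140], 0.4],
  [[0, 0, -0.224], [50, 270, 140], 0.4],
  [[0, 0, -0.224], [60, 320, 140], 0.4],
  [[0, 0, -0.224], [68.8, 360, 130], 0.4],
  [[0, 0, -0.224], [68.8, 375, 115], 0.4],
  [[0, 0, -0.224], [68.8, 375, 115], 0.4],
  [[0, 0, -0.224], [68.8, 375, 115], 0.4],
])

```text
t: 11.8
ee_pos: [0.58, -0.036, 0.1311]
tool_rot: [3.141, 0.001, 1.483]
wrist_force: [1.0, -0.5, -0.6]
width: 0.613
```

```bash
python3 - <<'E'
from h import *
d=snap('wrist','w13.png'); s=robot.state(); print(s['t'],s['ee_pos'],s['tool_rot'],s['wrist_force'],s['width'])
cv2.imwrite('pics/ch3.png',cv2.resize(cv2.imread('pics/w13.png')[50:200,220:420],None,fx=4,fy=4,interpolation=cv2.INTER_CUBIC))
E
```

```text
11.85 [ 0.58031142 -0.0366694   0.13134169] [3.14049115e+00 5.76290038e-04 1.48225269e+00] [-0.55593477 -0.07250218 -1.53574874] 0.6122464015296988
```

View pics/ch3.png

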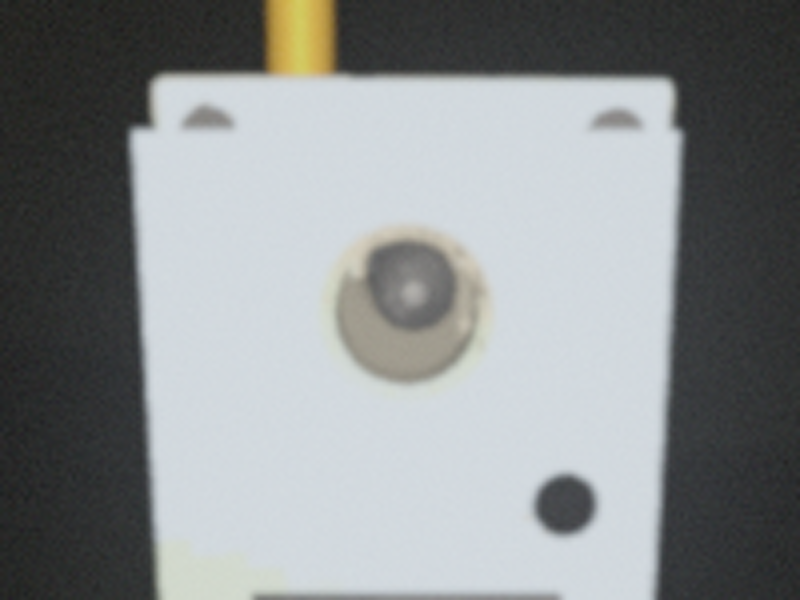

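```bash
cat >> h.py <<'E'
def tool(d,s,u,v,z):
    tp=s['ee_pos']; p=s['tool_rot'][2]; c,sn=np.cos(p),np.sin(p); P=onz(d,u,v,z)-tp
    return np.round([P[0]*c+P[1]*sn,P[0]*sn-P[1]*c],4)
E
python3 - <<'E'
from h import *
d=snap('wrist','tmp.png'); s=robot.state(); print(s['ee_pos'],s['tool_rot'])
px=lambda u,v:(220+(u+.5)/4-.5, 50+(v+.5)/4-.5)
zt=s['ee_pos'][2]-.0173+.012
print('nose',tool(d,s,*px(412,291),.093))
for z in (zt,zt+.003):print('hole',tool(d,s,*px(406,305),z),tool(d,s,*px(130,130),z),tool(d,s,*px(684,130),z))
print('base',tool(d,s,*px(152,76),.02),tool(d,s,*px(675,76),.02))
E
```

```text
[ 0.58044671 -0.03702356  0.13137803] [3.14016845e+00 5.03744338e-04 1.48153744e+00]
nose [0.0683 0.0004]
hole [ 0.0692 -0.0004] [ 0.0863 -0.0278] [0.0864 0.0271]
hole [ 0.0695 -0.0004] [ 0.0861 -0.0272] [0.0862 0.0265]
base [ 0.1002 -0.0448] [0.1003 0.0469]
```

Emit:
send_rows([
  [[0, 0, 0], [0.6, -1, 0], 0.4],
  [[0, 0, 0], [0.6, -1, -10], 0.4],
  [[0, 0, 0], [0.6, -1, -20], 0.4],
  [[0, 0, 0], [0.6, -1, -30], 0.4],
  [[0, 0, 0], [0.6, -1, -42], 0.4],
  [[0, 0, 0], [0.6, -1, -54], 0.4],
  [[0, 0, 0], [0.6, -1, -66], 0.4],
  [[0, 0, 0], [0.6, -1, -74], 0.4],
  [[0, 0, 0], [0.6, -1, -78], 0.4],
  [[0, 0, 0], [0.6, -1, -78], 0.4],
  [[0, 0, 0], [0.6, -1, -78], 0.4],
])

```text
t: 13.0
ee_pos: [0.5808, -0.0368, 0.0526]
tool_rot: [3.141, 0.0, 1.483]
wrist_force: [0.7, -0.1, -1.9]
width: 0.614
```

Emit:
send_rows([
  [[0, 0, 0], [0, 0, -1.5], 0.4],
  [[0, 0, 0], [0, 0, -2.5], 0.4],
  [[0, 0, 0], [0, 0, -2.5], 0.8],
  [[0, 0, 0], [0, 0, -2.5], 1],
  [[0, 0, 0], [0, 0, -2.5], 1],
  [[0, 0, 0], [0, 0, 20], 1],
  [[0, 0, 0], [0, 0, 60], 1],
  [[0, 0, 0], [0, 0, 100], 1],
  [[0, 0, 0], [0, 0, 110], 1],
  [[0, 0, 0], [0, 0, 110], 1],
])

```text
t: 14.0
ee_pos: [0.5818, -0.037, 0.1642]
tool_rot: [3.138, 0.0, 1.483]
wrist_force: [-0.3, 0.8, -0.2]
width: 0.999
```

```bash
python3 - <<'E'
from h import *
s=robot.state(); print(s['t'],s['ee_pos'],s['tool_rot'],s['wrist_force'])
snap('wrist','w14.png');d=snap('side','s14.png')
for z in (.016,):
  for r in rects(d,z): print(np.round(r[0],4),[round(float(x),4) for x in r[1:]])
E
```

```text
14.0 [ 0.58183825 -0.03697159  0.16422326] [3.13773085e+00 3.84449150e-04 1.48279886e+00] [-0.33577843  0.75693563 -0.15361611]
[ 0.4398 -0.2518] [0.0826, 0.0722, 2.9927, 0.0045]
[0.5246 0.3974] [0.1723, 0.0548, 1.6539, 0.0091]
[0.5843 0.007 ] [0.1432, 0.0921, 1.4631, 0.008]
```

View pics/w14.png

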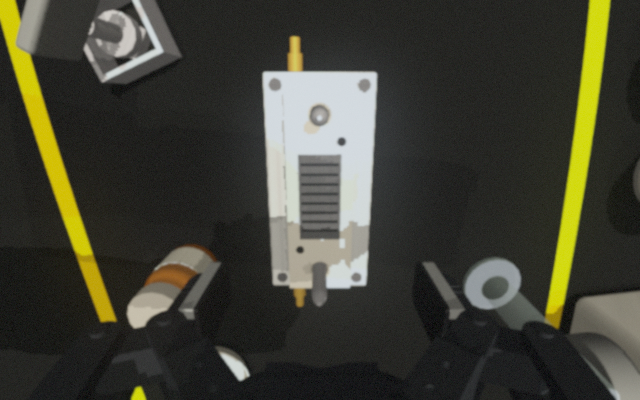

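View pics/s14.png

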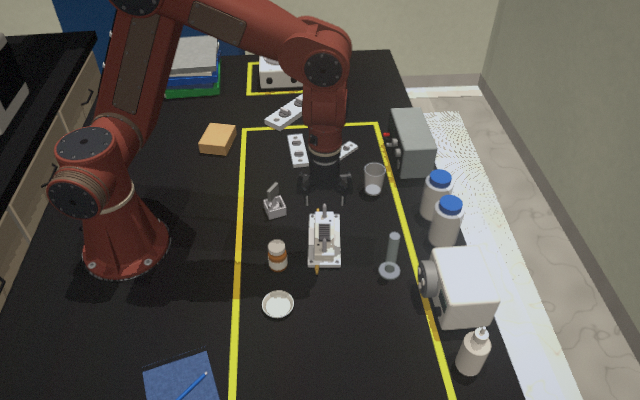

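Emit:
send_rows([
  [[0, 0, 0.0], [0, 30, 40], 1],
  [[0, 0, 0.1], [-10, 80, 52], 1],
  [[0, 0, 0.171], [-20, 130, 52], 1],
  [[0, 0, 0.171], [-30, 180, 52], 1],
  [[0, 0, 0.171], [-40, 230, 52], 1],
  [[0, 0, 0.171], [-50, 280, 52], 1],
  [[0, 0, 0.171], [-56, 330, 52], 1],
  [[0, 0, 0.171], [-56, 380, 52], 1],
  [[0, 0, 0.171], [-56, 420, 52], 1],
  [[0, 0, 0.171], [-56, 434, 52], 1],
  [[0, 0, 0.171], [-56, 434, 52], 1],
  [[0, 0, 0.171], [-56, 434, 52], 1],
])

```text
t: 15.3
ee_pos: [0.5241, 0.3963, 0.2127]
tool_rot: [-3.139, 0.002, 1.654]
wrist_force: [-0.6, -1.1, 0.7]
width: 1.0
```

```bash
python3 - <<'E'
from h import *
d=snap('wrist','w15.png'); s=robot.state(); print(s['t'],s['ee_pos'],s['tool_rot'],s['wrist_force'])
for r in rects(d,.016,100,box=(.35,.75,.2,.6)): print(np.round(r[0],4),[round(float(x),4) for x in r[1:]])
E
```

```text
15.35 [0.52437187 0.39583197 0.21321362] [-3.13987903e+00  1.34629864e-03  1.65294859e+00] [ 0.68759341 -1.37248577 -0.69359966]
[0.5247 0.3976] [0.1707, 0.0568, 1.6539, 0.0095]
[0.676 0.375] [0.1308, 0.0475, 0.7157, 0.006]
```

View pics/w15.png

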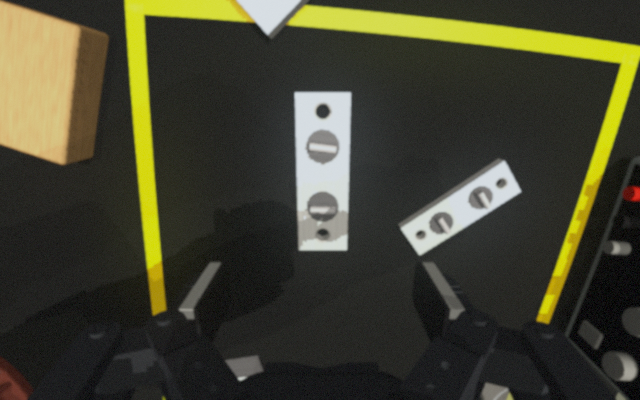

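Emit:
send_rows([
  [[0, 0, 0], [0.4, 1, -50], 1],
  [[0, 0, 0], [0.4, 1, -100], 1],
  [[0, 0, 0], [0.4, 1, -145], 1],
  [[0, 0, 0], [0.4, 1, -172], 1],
  [[0, 0, 0], [0.4, 1, -186], 1],
  [[0, 0, 0], [0.4, 1, -191], 1],
  [[0, 0, 0], [0.4, 1, -191], 0.7],
  [[0, 0, 0], [0.4, 1, -191], 0.6],
  [[0, 0, 0], [0.4, 1, -191], 0.4],
  [[0, 0, 0], [0.4, 1, -191], 0.4],
  [[0, 0, 0], [0.4, 1, -191], 0.4],
  [[0, 0, 0], [0.4, 1, -191], 0.4],
], squeeze=60)

```text
t: 16.55
ee_pos: [0.526, 0.3988, 0.026]
tool_rot: [3.139, -0.001, 1.654]
wrist_force: [-2.2, -2.9, 10.4]
width: 0.577
```

```bash
python3 - <<'E'
from h import *
s=robot.state(); print(s['t'],s['ee_pos'],s['tool_rot'],s['wrist_force'],s['width'])
E
```

```text
16.55 [0.52604296 0.3988208  0.02600407] [ 3.13863061e+00 -1.05357537e-03  1.65386732e+00] [-2.18061211 -2.906387   10.35512796] 0.5771358202402492
```

```bash
python3 - <<'E'
from h import *
snap('wrist','w16.png');snap('side','s16.png')
cv2.imwrite('pics/cs16.png',cv2.resize(cv2.imread('pics/s16.png')[80:200,240:400],None,fx=5,fy=5,interpolation=cv2.INTER_CUBIC))
s=robot.state(); print(s['ee_pos'],s['width'],s['wrist_force'],s['moment'])
E
```

```text
[0.52603583 0.39880064 0.02597468] 0.57485436987609 [-1.52286254 -2.7873597  10.12980392] [-0.53119886  0.57298747 -0.01391965]
```

View pics/w16.png

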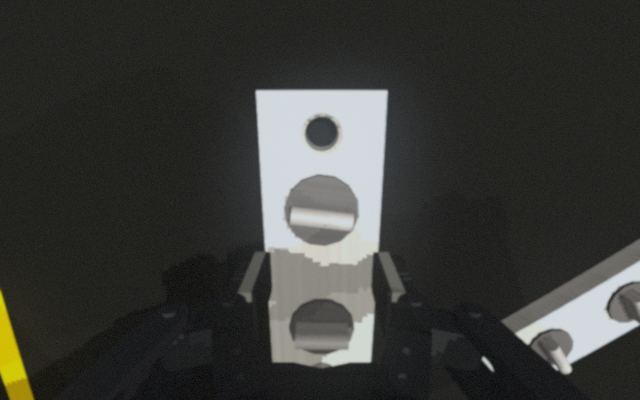

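View pics/cs16.png

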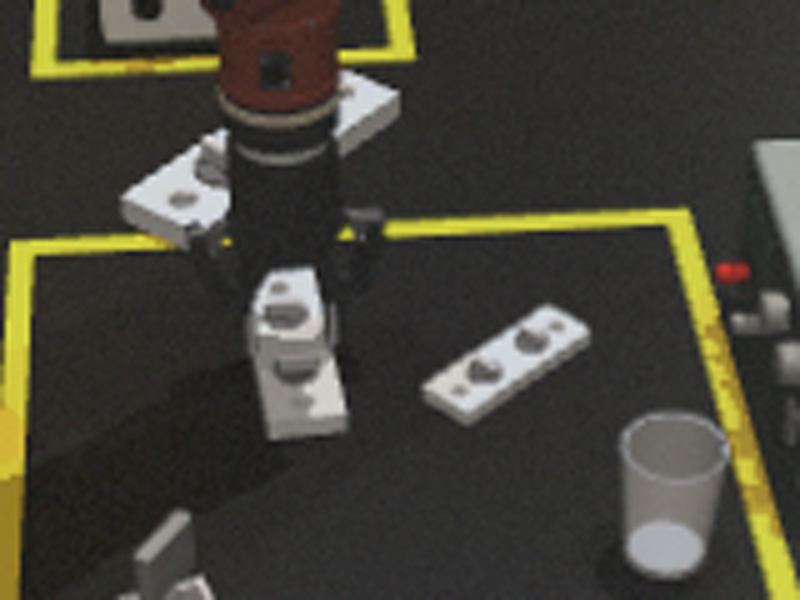

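Emit:
send_rows([
  [[0, 0, 0], [0, 0, 10], 0.4],
  [[0, 0, 0], [0, 0, 20], 0.4],
  [[0, 0, 0], [0, 0, 40], 0.4],
  [[0, 0, 0], [0, 0, 60], 0.4],
  [[0, 0, 0], [0, 0, 60], 0.4],
  [[0, 0, 0], [0, 0, 60], 0.4],
])

```text
t: 17.25
ee_pos: [0.5252, 0.3985, 0.0837]
tool_rot: [3.141, -0.0, 1.654]
wrist_force: [0.0, -0.7, -4.8]
width: 0.566
```

```bash
python3 - <<'E'
from h import *
snap('wrist','w17.png');snap('side','s17.png')
cv2.imwrite('pics/cs17.png',cv2.resize(cv2.imread('pics/s17.png')[80:200,240:400],None,fx=5,fy=5,interpolation=cv2.INTER_CUBIC))
s=robot.state(); print(s['ee_pos'],s['tool_rot'],s['width'],s['wrist_force'],s['moment'])
E
```

```text
[0.52432321 0.39790072 0.08232879] [-3.14018518e+00  6.53358561e-04  1.65379287e+00] 0.565643686746734 [-0.14201547 -0.56336179 -4.70443288] [-0.05359157  0.00936057  0.01583594]
```

View pics/w17.png

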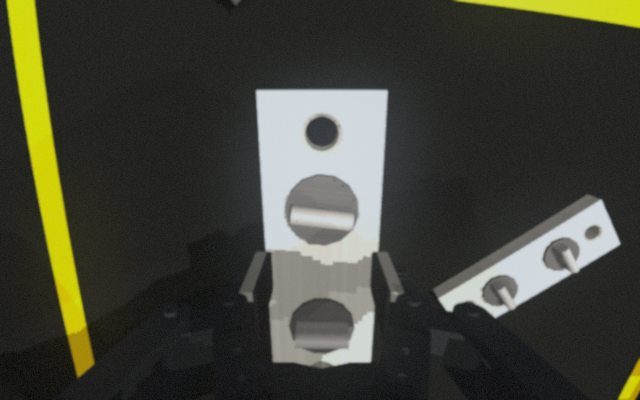

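View pics/cs17.png

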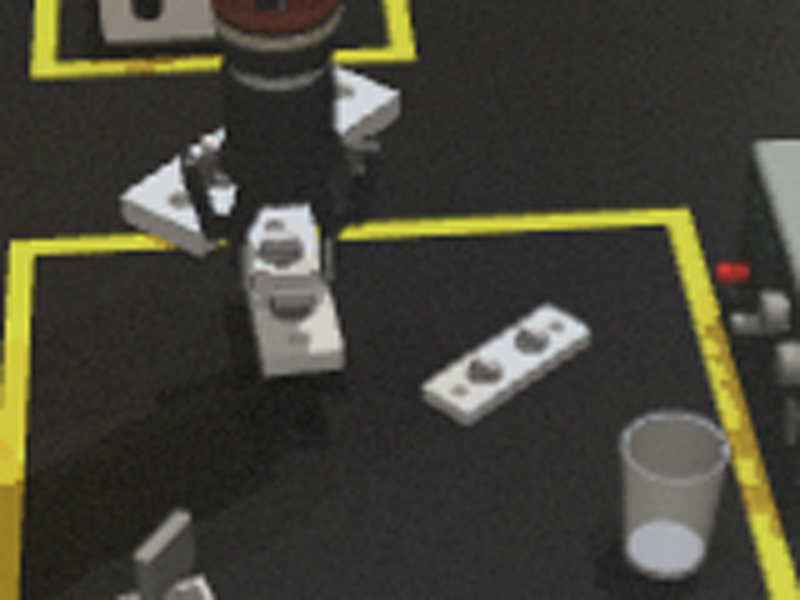

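Emit:
send_rows([
  [[0, 0, 0], [0, 0, 40], 0.4],
  [[0, 0, 0], [5, -30, 75], 0.4],
  [[0, 0, -0.05], [10, -70, 75], 0.4],
  [[0, 0, -0.1], [15, -115, 75], 0.4],
  [[0, 0, -0.171], [20, -160, 75], 0.4],
  [[0, 0, -0.171], [25, -205, 75], 0.4],
  [[0, 0, -0.171], [30, -250, 75], 0.4],
  [[0, 0, -0.171], [35, -295, 75], 0.4],
  [[0, 0, -0.171], [40, -340, 75], 0.4],
  [[0, 0, -0.171], [45, -380, 75], 0.4],
  [[0, 0, -0.171], [55.4, -415, 75], 0.4],
  [[0, 0, -0.171], [55.4, -434, 68], 0.4],
  [[0, 0, -0.171], [55.4, -434, 62], 0.4],
  [[0, 0, -0.171], [55.4, -434, 62], 0.4],
  [[0, 0, -0.171], [55.4, -434, 62], 0.4],
])

```text
t: 18.85
ee_pos: [0.58, -0.0347, 0.145]
tool_rot: [-3.141, -0.0, 1.484]
wrist_force: [-0.3, 0.6, 0.5]
width: 0.4
```

```bash
python3 - <<'E'
from h import *
d=snap('wrist','w18.png'); s=robot.state(); print(s['t'],s['ee_pos'],s['tool_rot'],s['wrist_force'],s['moment'],s['width'])
cv2.imwrite('pics/ch4.png',cv2.resize(cv2.imread('pics/w18.png')[50:200,220:420],None,fx=4,fy=4,interpolation=cv2.INTER_CUBIC))
snap('side','s18.png')
cv2.imwrite('pics/cs18.png',cv2.resize(cv2.imread('pics/s18.png')[140:290,250:400],None,fx=4,fy=4,interpolation=cv2.INTER_CUBIC))
E
```

```text
18.9 [ 0.58023315 -0.03463427  0.14530612] [-3.14132580e+00 -2.15494418e-04  1.48408238e+00] [ 0.32331031  1.07374444 -0.36739746] [-0.02971689 -0.0513775  -0.08301075] 0.39666351955885504
```

View pics/ch4.png

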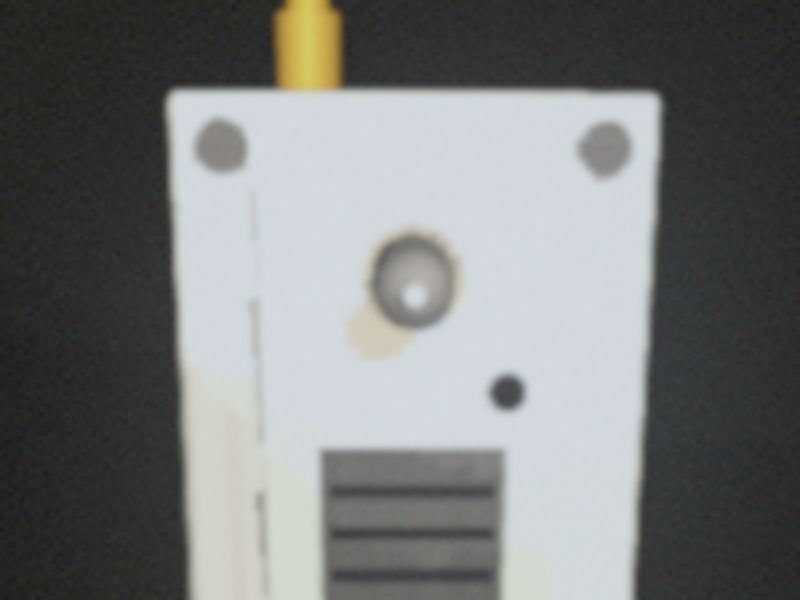

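View pics/cs18.png

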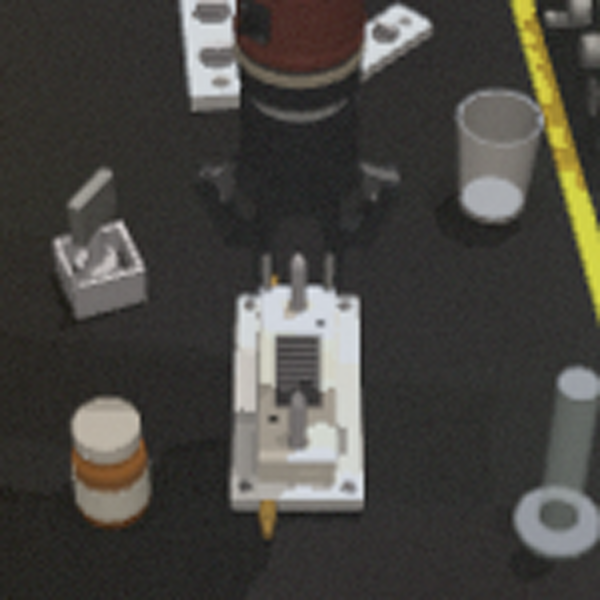

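Emit:
send_rows([
  [[0, 0, 0.0], [0, 30, 40], 1],
  [[0, 0, 0.1], [-10, 80, 70], 1],
  [[0, 0, 0.171], [-20, 130, 70], 1],
  [[0, 0, 0.171], [-30, 180, 70], 1],
  [[0, 0, 0.171], [-40, 230, 70], 1],
  [[0, 0, 0.171], [-50, 280, 70], 1],
  [[0, 0, 0.171], [-55, 330, 70], 1],
  [[0, 0, 0.171], [-55, 380, 70], 1],
  [[0, 0, 0.171], [-55, 400, 70], 1],
  [[0, 0, 0.171], [-55, 400, 70], 1],
  [[0, 0, 0.171], [-55, 400, 70], 1],
])

```text
t: 20.05
ee_pos: [0.5245, 0.3654, 0.2152]
tool_rot: [-3.141, 0.0, 1.656]
wrist_force: [-0.2, -0.4, 0.0]
width: 1.0
```

```bash
python3 - <<'E'
from h import *
d=snap('wrist','w19.png'); s=robot.state(); print(s['t'],s['ee_pos'],s['tool_rot'],s['wrist_force'],s['width'])
for r in rects(d,.016,100,box=(.35,.75,.1,.6)): print(np.round(r[0],4),[round(float(x),4) for x in r[1:]])
snap('side','s19.png')
cv2.imwrite('pics/cs19.png',cv2.resize(cv2.imread('pics/s19.png')[80:200,240:400],None,fx=5,fy=5,interpolation=cv2.INTER_CUBIC))
E
```

```text
20.1 [0.52486147 0.36443051 0.21530925] [-3.14142820e+00  3.78707004e-04  1.65489758e+00] [-0.35938481  0.05572966  0.93227942] 1.0012169035704541
[0.5461 0.396 ] [0.1706, 0.0568, 1.5872, 0.0095]
[0.6761 0.3744] [0.1308, 0.0468, 0.7162, 0.0059]
```

View pics/w19.png

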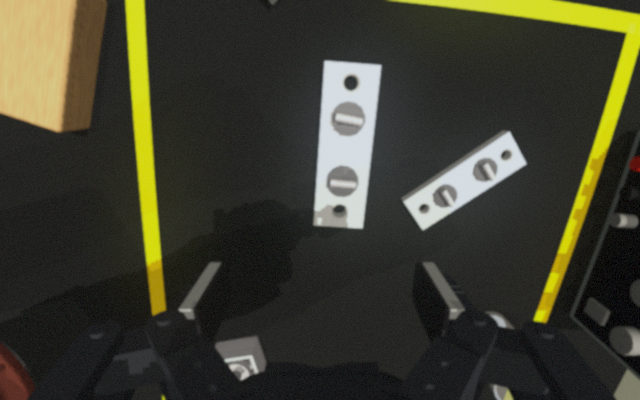

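View pics/cs19.png

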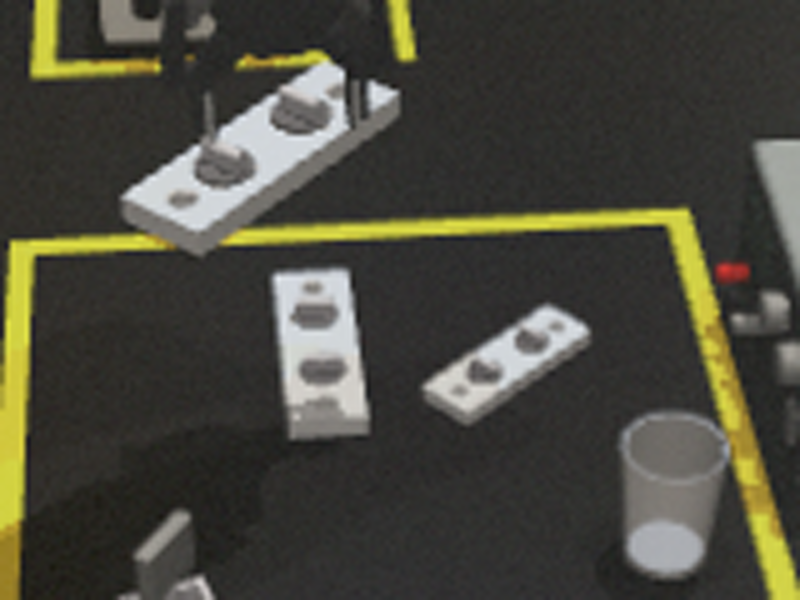

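Emit:
send_rows([
  [[0, 0, -0.067], [10, 15, -20], 1],
  [[0, 0, -0.067], [20.8, 31.5, -60], 1],
  [[0, 0, -0.067], [20.8, 31.5, -105], 1],
  [[0, 0, -0.067], [20.8, 31.5, -145], 1],
  [[0, 0, -0.067], [20.8, 31.5, -172], 1],
  [[0, 0, -0.067], [20.8, 31.5, -186], 1],
  [[0, 0, -0.067], [20.8, 31.5, -194], 1],
  [[0, 0, -0.067], [20.8, 31.5, -194], 1],
  [[0, 0, -0.067], [20.8, 31.5, -194], 1],
])

```text
t: 21.05
ee_pos: [0.5472, 0.3961, 0.0229]
tool_rot: [3.14, -0.001, 1.586]
wrist_force: [0.0, -0.5, -1.1]
width: 0.998
```

```bash
python3 - <<'E'
from h import *
d=snap('wrist','w20.png'); s=robot.state(); print(s['t'],s['ee_pos'],s['tool_rot'],s['wrist_force'],s['width'])
E
```

```text
21.1 [0.54724714 0.39624121 0.02306716] [ 3.13929386e+00 -1.25034844e-03  1.58663949e+00] [ 0.16216445 -0.55749775  0.20626275] 1.0024523955903337
```

View pics/w20.png

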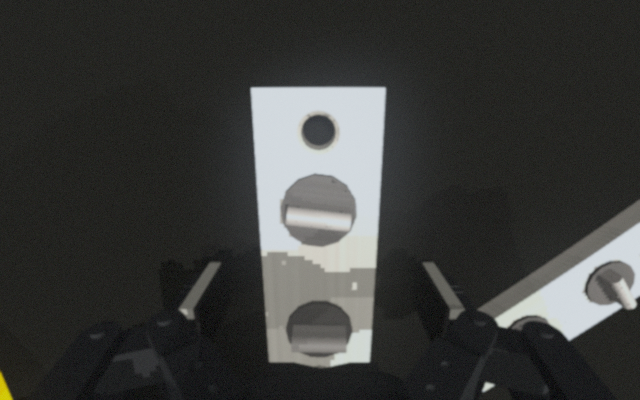

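Emit:
send_rows([
  [[0, 0, 0], [-0.8, 0, -3], 1],
  [[0, 0, 0], [-0.8, 0, -6], 1],
  [[0, 0, 0], [-0.8, 0, -6], 1],
  [[0, 0, 0], [-0.8, 0, -6], 1],
])

```text
t: 21.5
ee_pos: [0.5453, 0.3958, 0.0153]
tool_rot: [-3.141, 0.0, 1.587]
wrist_force: [-0.2, 0.5, 1.3]
width: 0.997
```

Emit:
send_rows([
  [[0, 0, 0], [0, 0, 0.5], 0.7],
  [[0, 0, 0], [0, 0, 0.5], 0.6],
  [[0, 0, 0], [0, 0, 0.5], 0.4],
  [[0, 0, 0], [0, 0, 0.5], 0.4],
  [[0, 0, 0], [0, 0, 0.5], 0.4],
  [[0, 0, 0], [0, 0, 0.5], 0.4],
], squeeze=50)

```text
t: 22.1
ee_pos: [0.5456, 0.3959, 0.0163]
tool_rot: [3.141, -0.0, 1.587]
wrist_force: [-1.0, -0.3, 5.6]
width: 0.614
```

```bash
python3 - <<'E'
from h import *
d=snap('wrist','w21.png'); s=robot.state(); print(s['t'],s['ee_pos'],s['tool_rot'],s['wrist_force'],s['width'])
E
```

```text
22.15 [0.54556465 0.39589152 0.01627488] [ 3.14109581e+00 -3.24591239e-04  1.58677953e+00] [-0.21598289 -0.17013917  4.75092915] 0.613571269528235
```

View pics/w21.png

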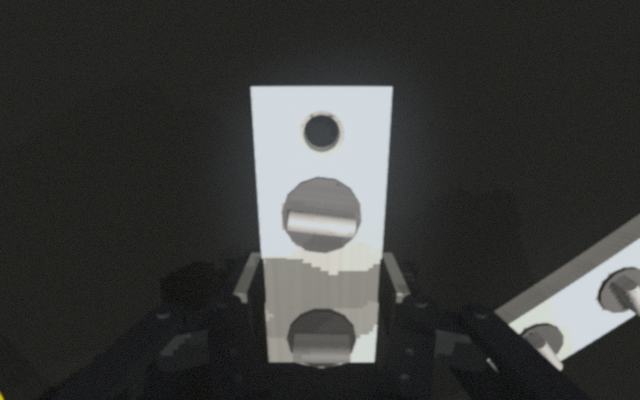

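Emit:
send_rows([
  [[0, 0, 0], [0, 0, 10], 0.4],
  [[0, 0, 0], [0, 0, 40], 0.4],
  [[0, 0, 0], [0, 0, 80], 0.4],
  [[0, 0, 0], [0, 0, 120], 0.4],
  [[0, 0, 0], [0, 0, 130], 0.4],
  [[0, 0, 0], [0, 0, 130], 0.4],
])

```text
t: 22.75
ee_pos: [0.5461, 0.3962, 0.1474]
tool_rot: [3.139, -0.001, 1.587]
wrist_force: [-0.7, 0.3, -3.9]
width: 0.619
```

Emit:
send_rows([
  [[0, 0, 0], [2, -20, 0], 0.4],
  [[0, 0, -0.05], [5, -60, 0], 0.4],
  [[0, 0, -0.104], [10, -105, 0], 0.4],
  [[0, 0, -0.104], [15, -150, 0], 0.4],
  [[0, 0, -0.104], [20, -195, 0], 0.4],
  [[0, 0, -0.104], [25, -240, 0], 0.4],
  [[0, 0, -0.104], [28, -285, 0], 0.4],
  [[0, 0, -0.104], [31, -330, 0], 0.4],
  [[0, 0, -0.104], [33, -370, 0], 0.4],
  [[0, 0, -0.104], [34.5, -400, 0], 0.4],
  [[0, 0, -0.104], [34.5, -422, -4], 0.4],
  [[0, 0, -0.104], [34.5, -432, -12], 0.4],
  [[0, 0, -0.104], [34.5, -432, -12], 0.4],
  [[0, 0, -0.104], [34.5, -432, -12], 0.4],
])

```text
t: 24.15
ee_pos: [0.5789, -0.0353, 0.1325]
tool_rot: [-3.139, -0.001, 1.483]
wrist_force: [-0.1, 0.5, -3.8]
width: 0.616
```

```bash
python3 - <<'E'
from h import *
d=snap('wrist','w22.png'); s=robot.state(); print(s['t'],s['ee_pos'],s['tool_rot'],s['wrist_force'],s['width'])
cv2.imwrite('pics/ch5.png',cv2.resize(cv2.imread('pics/w22.png')[50:200,220:420],None,fx=4,fy=4,interpolation=cv2.INTER_CUBIC))
E
```

```text
24.2 [ 0.57928383 -0.03506056  0.13303076] [-3.13998189e+00 -6.02378678e-04  1.48369384e+00] [ 0.45792646  0.34265415 -4.92084559] 0.6146434928837352
```

View pics/ch5.png

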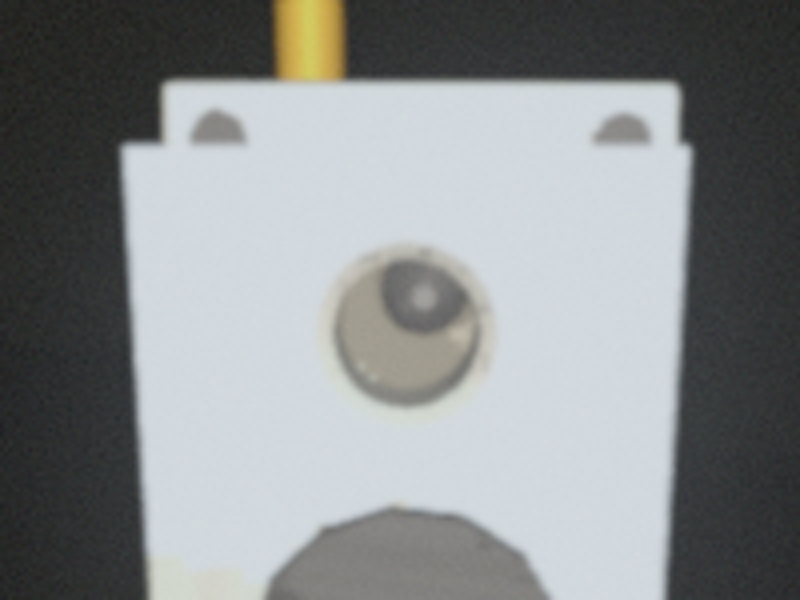

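```bash
python3 - <<'E'
from h import *
d=snap('wrist','tmp.png'); s=robot.state(); print(s['ee_pos'],s['tool_rot'])
px=lambda u,v:(220+(u+.5)/4-.5, 50+(v+.5)/4-.5)
zt=s['ee_pos'][2]-.0003
print('nose',tool(d,s,*px(424,297),.093))
print('hole',tool(d,s,*px(406,326),zt),tool(d,s,*px(120,145),zt),tool(d,s,*px(692,145),zt))
print('base',tool(d,s,*px(162,81),.02),tool(d,s,*px(681,81),.02))
E
```

```text
[ 0.57963028 -0.03499771  0.13346548] [-3.14088013e+00 -4.55508228e-04  1.48405670e+00]
nose [0.0671 0.0017]
hole [ 0.0672 -0.0005] [ 0.0843 -0.0278] [0.0843 0.0268]
base [ 0.0992 -0.0438] [0.0993 0.048 ]
```

Emit:
send_rows([
  [[0, 0, 0], [1.7, -0.2, 0], 0.4],
  [[0, 0, 0], [1.7, -0.2, -10], 0.4],
  [[0, 0, 0], [1.7, -0.2, -20], 0.4],
  [[0, 0, 0], [1.7, -0.2, -30], 0.4],
  [[0, 0, 0], [1.7, -0.2, -42], 0.4],
  [[0, 0, 0], [1.7, -0.2, -54], 0.4],
  [[0, 0, 0], [1.7, -0.2, -64], 0.4],
  [[0, 0, 0], [1.7, -0.2, -69], 0.4],
  [[0, 0, 0], [1.7, -0.2, -69], 0.4],
])

```text
t: 25.15
ee_pos: [0.5809, -0.0362, 0.0638]
tool_rot: [-3.14, -0.0, 1.483]
wrist_force: [0.4, 1.7, -4.5]
width: 0.613
```

Emit:
send_rows([
  [[0, 0, 0], [0, 0, -2], 0.4],
  [[0, 0, 0], [0, 0, -3], 0.4],
  [[0, 0, 0], [0, 0, -3], 0.8],
  [[0, 0, 0], [0, 0, -3], 1],
  [[0, 0, 0], [0, 0, -3], 1],
  [[0, 0, 0], [0, 0, 20], 1],
  [[0, 0, 0], [0, 0, 60], 1],
  [[0, 0, 0], [0, 0, 105], 1],
  [[0, 0, 0], [0, 0, 120], 1],
  [[0, 0, 0], [0, 0, 120], 1],
  [[0, 0, 0], [0, 0, 120], 1],
])

```text
t: 26.25
ee_pos: [0.5814, -0.0365, 0.1846]
tool_rot: [3.141, 0.0, 1.483]
wrist_force: [-0.4, -0.1, 0.1]
width: 1.0
```

```bash
python3 - <<'E'
from h import *
d=snap('wrist','w23.png'); s=robot.state(); print(s['t'],s['ee_pos'],s['tool_rot'],s['wrist_force'],s['width'])
snap('side','s23.png');snap('scene','c23.png')
cv2.imwrite('pics/cs23.png',cv2.resize(cv2.imread('pics/s23.png')[160:280,240:400],None,fx=5,fy=5,interpolation=cv2.INTER_CUBIC))
E
```

```text
26.3 [ 0.58094564 -0.03643386  0.1838124 ] [-3.14021207e+00  8.62512977e-06  1.48268232e+00] [-0.52765676  0.32413236 -0.60424668] 1.0014283579019665
```

View pics/w23.png

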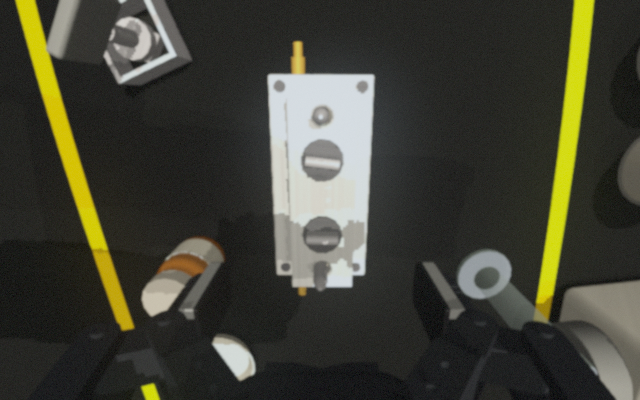

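View pics/cs23.png

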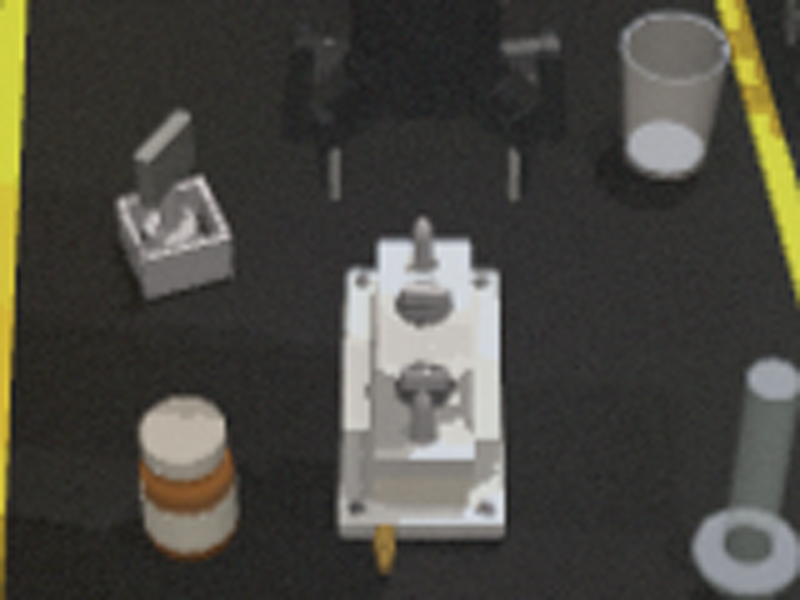

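```bash
python3 - <<'E'
from h import *
cv2.imwrite('pics/kk.png',np.hstack([cv2.resize(cv2.imread('pics/s23.png')[175:225,250:300],None,fx=8,fy=8,interpolation=cv2.INTER_CUBIC),cv2.resize(cv2.imread('pics/c23.png')[165:215,285:335],None,fx=8,fy=8,interpolation=cv2.INTER_CUBIC)]))
E
```

```text
(no output)
```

View pics/kk.png

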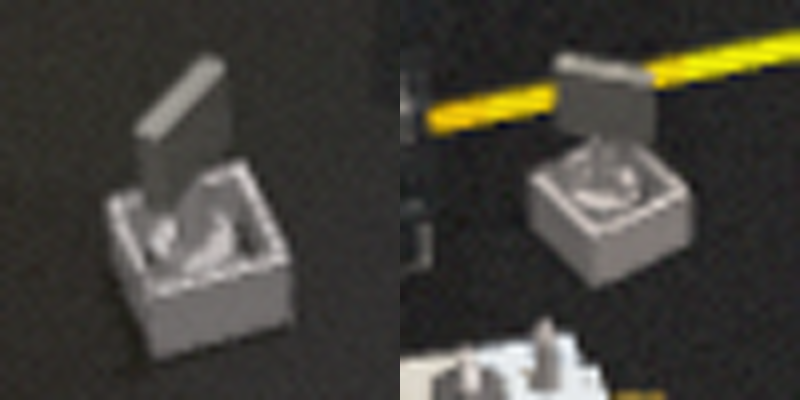

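```bash
python3 - <<'E'
from h import *
d=snap('side','tmp.png'); e=snap('scene','tmp.png')
p=lambda u,v,ox,oy:(ox+(u+.5)/8-.5,oy+(v+.5)/8-.5)
for z in(.106,):
  A=onz(d,*p(147,131,250,175),z);B=onz(d,*p(213,62,250,175),z);print('side',A,B,(A+B)/2,np.linalg.norm(A-B),np.arctan2(*(B-A)[1::-1]))
  A=onz(e,*p(160,62,285,165),z);B=onz(e,*p(252,79,285,165),z);print('scene',A,B,(A+B)/2,np.linalg.norm(A-B),np.arctan2(*(B-A)[1::-1]))
# pot rim corners z=.034
L=[(108,200),(242,165),(290,258),(152,290)]; P=np.array([onz(d,*p(*q,250,175),.034) for q in L]); print(P.round(4).tolist(),P.mean(0))
L=[(130,183),(208,138),(290,190),(200,232)]; P=np.array([onz(e,*p(*q,285,165),.034) for q in L]); print(P.round(4).tolist(),P.mean(0))
E
```

```text
side [0.42529309 0.08659127 0.106     ] [0.45026582 0.12263387 0.106     ] [0.43777946 0.10461257 0.106     ] 0.04384867365478837 0.9648736556031599
scene [0.4271995  0.08454256 0.106     ] [0.45251917 0.12204682 0.106     ] [0.43985933 0.10329469 0.106     ] 0.0452510295138042 0.9769679320432397
[[0.4052, 0.1264, 0.034], [0.4575, 0.1418, 0.034], [0.4746, 0.0886, 0.034], [0.4218, 0.0757, 0.034]] [0.43976534 0.10812399 0.034     ]
[[0.4265, 0.068, 0.034], [0.4062, 0.1138, 0.034], [0.4552, 0.14, 0.034], [0.4708, 0.0898, 0.034]] [0.4396501 0.1029158 0.034    ]
```

Emit:
send_rows([
  [[0, 0, -0.1], [-30, 30, 16], 0.6],
  [[0, 0, -0.25], [-65, 65, 16], 0.6],
  [[0, 0, -0.4], [-100, 100, 16], 0.6],
  [[0, 0, -0.513], [-130, 130, 16], 0.6],
  [[0, 0, -0.513], [-142, 140.5, 16], 0.6],
  [[0, 0, -0.513], [-142, 140.5, 16], 0.6],
  [[0, 0, -0.513], [-142, 140.5, 16], 0.6],
])

```text
t: 27.2
ee_pos: [0.4404, 0.1038, 0.2008]
tool_rot: [3.141, -0.0, 0.972]
wrist_force: [-0.3, -0.2, -0.1]
width: 0.596
```

```bash
python3 - <<'E'
from h import *
d=snap('wrist','w24.png'); s=robot.state(); print(s['t'],s['ee_pos'],s['tool_rot'],s['width'])
E
```

```text
27.25 [0.44070329 0.10347312 0.20077644] [ 3.14077285e+00 -1.56093206e-04  9.70537719e-01] 0.5971218537345988
```

View pics/w24.png

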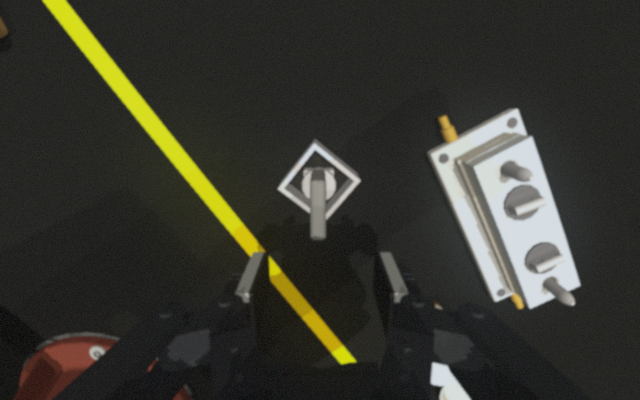

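```bash
python3 - <<'E'
from h import *
d=snap('wrist','tmp.png'); s=robot.state()
cv2.imwrite('pics/k2.png',cv2.resize(cv2.imread('pics/tmp.png')[130:250,260:380],None,fx=5,fy=5,interpolation=cv2.INTER_CUBIC))
for q in [(319,170),(318,237)]: print(tool(d,s,*q,.106))
P=[(316,140),(360,181),(317,225),(278,187)]
print(np.mean([tool(d,s,*q,.034) for q in P],0))
E
```

```text
[ 0.031  -0.0018]
[-0.021  -0.0026]
[ 0.001675 -0.003425]
```

View pics/k2.png

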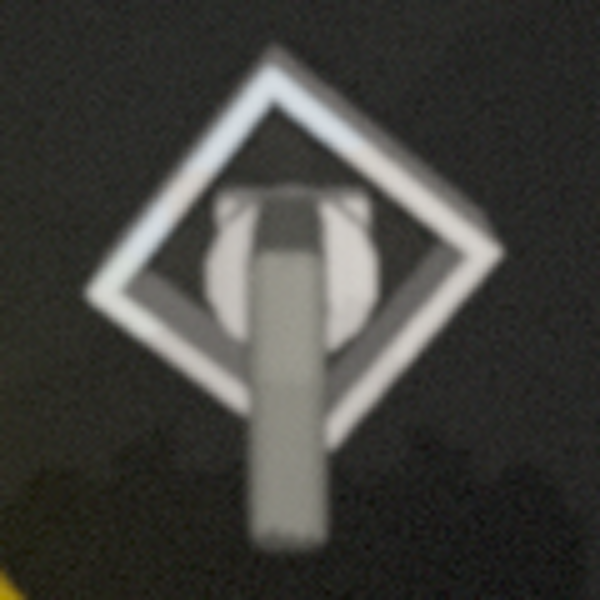

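Emit:
send_rows([
  [[0, 0, 0], [-2.2, 1.5, -30], 0.6],
  [[0, 0, 0], [-2.2, 1.5, -65], 0.6],
  [[0, 0, 0], [-2.2, 1.5, -95], 0.6],
  [[0, 0, 0], [-2.2, 1.5, -110], 0.6],
  [[0, 0, 0], [-2.2, 1.5, -110], 0.6],
  [[0, 0, 0], [-2.2, 1.5, -110], 0.3],
  [[0, 0, 0], [-2.2, 1.5, -110], 0.1],
  [[0, 0, 0], [-2.2, 1.5, -110], 0],
  [[0, 0, 0], [-2.2, 1.5, -110], 0],
  [[0, 0, 0], [-2.2, 1.5, -110], 0],
  [[0, 0, 0], [-2.2, 1.5, -110], 0],
], squeeze=80)

```text
t: 28.4
ee_pos: [0.4384, 0.1056, 0.0919]
tool_rot: [3.14, -0.001, 0.97]
wrist_force: [-0.2, -0.4, 5.6]
width: 0.125
```

```bash
python3 - <<'E'
from h import *
d=snap('wrist','w25.png'); s=robot.state(); print(s['t'],s['ee_pos'],s['tool_rot'],s['wrist_force'],s['width'],s['qpos'][5])
E
```

```text
28.45 [0.43839045 0.10554976 0.09194845] [ 3.13954689e+00 -1.29529148e-03  9.69853079e-01] [-0.64699866 -1.41770647  6.19414354] 0.12711834364729618 2.2458134669061254
```

View pics/w25.png

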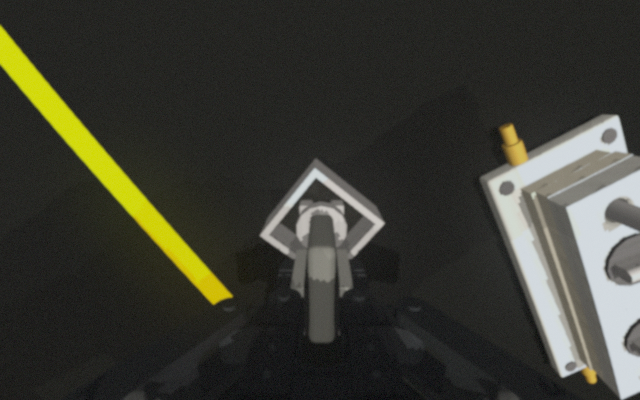

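Emit:
send_rows([
  [[0, 0, 0], [0, 0, 20], 0],
  [[0, 0, 0], [0, 0, 60], 0],
  [[0, 0, 0], [0, 0, 100], 0],
  [[0, 0, 0], [0, 0, 120], 0],
  [[0, 0, 0], [0, 0, 120], 0],
])

```text
t: 28.95
ee_pos: [0.4393, 0.1057, 0.214]
tool_rot: [3.137, -0.004, 0.97]
wrist_force: [0.1, -0.3, -1.9]
width: 0.122
```

```bash
python3 - <<'E'
from h import *
d=snap('wrist','w26.png'); s=robot.state(); print(s['t'],s['ee_pos'],s['tool_rot'],s['wrist_force'],s['width'])
a=snap('side','s26.png');b=snap('scene','c26.png')
import pickle; pickle.dump((a,b,d),open('p26.pkl','wb'))
o=[ortho(a,.0755,.52,.64,-.12,.05,4000),ortho(b,.0755,.52,.64,-.12,.05,4000)]
cv2.imwrite('pics/lo.png',cv2.resize(np.vstack(o)[...,::-1],None,fx=.6,fy=.6))
E
```

```text
29.0 [0.43826034 0.10564271 0.21201523] [ 3.13906958e+00 -2.00998437e-03  9.69910582e-01] [-0.58800505 -0.23633948 -2.53064521] 0.1232259758723437
```

View pics/lo.png

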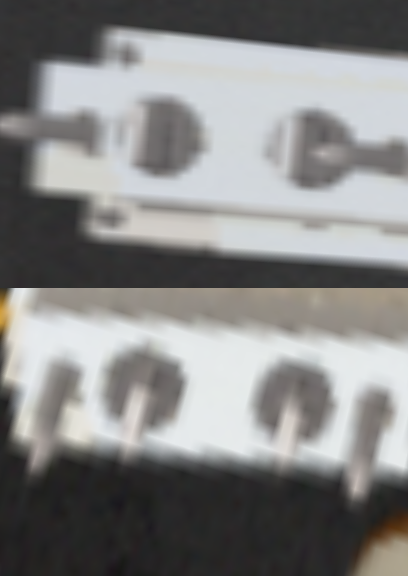

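View pics/w26.png

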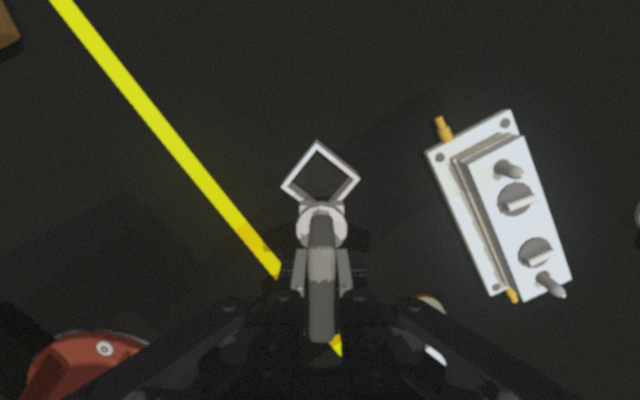

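```bash
python3 - <<'E'
from h import *
import pickle
a,b,d=pickle.load(open('p26.pkl','rb'))
o=np.hstack([ortho(x,z,.54,.62,-.11,.04,2600) for x in (d,) for z in (.0755,.063)]); print(o.shape)
o2=np.hstack([ortho(x,.063,.54,.62,-.11,.04,2600) for x in (a,b)])
cv2.imwrite('pics/lo2.png',np.vstack([o,o2])[...,::-1])
E
```

```text
(208, 780, 3)
```

View pics/lo2.png

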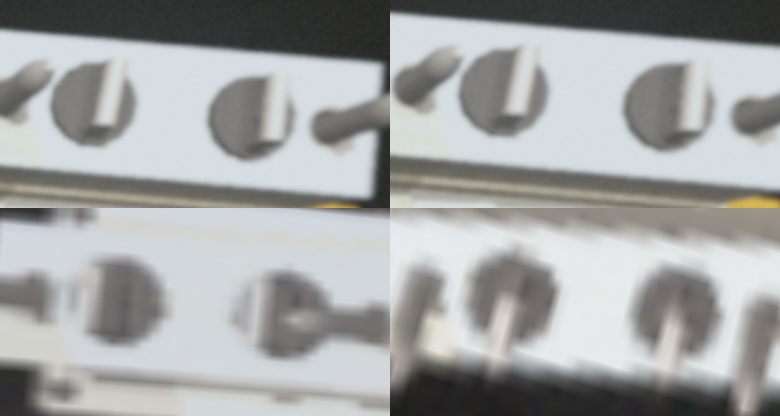

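Emit:
send_rows([
  [[0, 0, 0.15], [10, -8, 0], 0],
  [[0, 0, 0.3], [22, -16, 0], 0],
  [[0, 0, 0.45], [34, -25, 0], 0],
  [[0, 0, 0.6], [46, -34, 0], 0],
  [[0, 0, 0.75], [58, -44, 0], 0],
  [[0, 0, 0.9], [70, -53, 0], 0],
  [[0, 0, 1.05], [82, -62, 0], 0],
  [[0, 0, 1.2], [94, -71, 0], 0],
  [[0, 0, 1.35], [106, -80, 0], 0],
  [[0, 0, 1.5], [118, -90, 0], 0],
  [[0, 0, 1.65], [130, -99, 0], 0],
  [[0, 0, 1.8], [140, -107, -10], 0],
  [[0, 0, 1.95], [145.5, -110, -20], 0],
  [[0, 0, 1.95], [145.5, -110, -22], 0],
  [[0, 0, 1.95], [145.5, -110, -22], 0],
  [[0, 0, 1.95], [145.5, -110, -22], 0],
])

```text
t: 30.7
ee_pos: [0.5823, -0.0041, 0.1886]
tool_rot: [-3.142, -0.001, 2.917]
wrist_force: [-0.2, 0.6, -1.3]
width: 0.126
```

```bash
python3 - <<'E'
from h import *
d=snap('wrist','w27.png'); s=robot.state(); print(s['t'],s['ee_pos'],s['tool_rot'],s['wrist_force'],s['width'],s['qpos'])
a=snap('side','s27.png');b=snap('scene','c27.png')
cv2.imwrite('pics/k27.png',np.hstack([cv2.resize(cv2.imread('pics/s27.png')[160:270,280:370],None,fx=5,fy=5,interpolation=cv2.INTER_CUBIC)[:500,:400],cv2.resize(cv2.imread('pics/c27.png')[155:255,250:330],None,fx=5,fy=5,interpolation=cv2.INTER_CUBIC)]))
E
```

```text
30.75 [ 0.58255034 -0.00414261  0.18891475] [ 3.14158628e+00 -1.93780797e-04  2.91734899e+00] [ 0.33540898  0.60198059 -2.49812674] 0.12950398269910385 [-1.32589101e-01  4.34712124e-01 -9.17223305e-02  1.04455426e+00
  2.40854929e-05  9.16545613e-02]
```

View pics/k27.png

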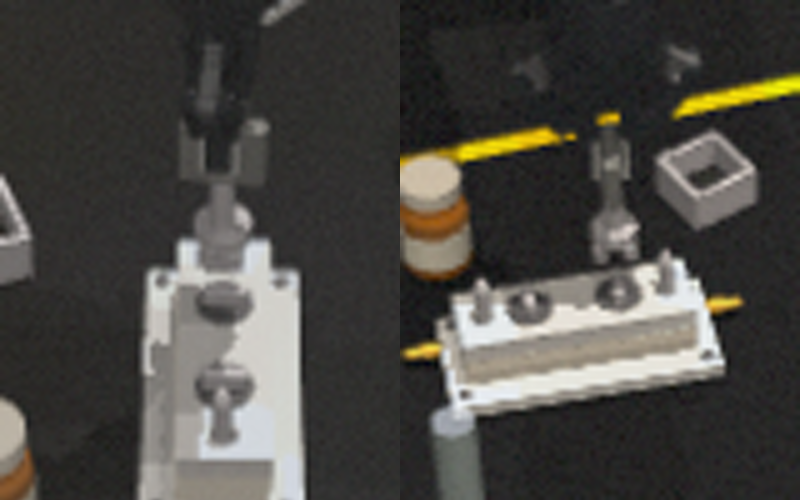

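View pics/w27.png

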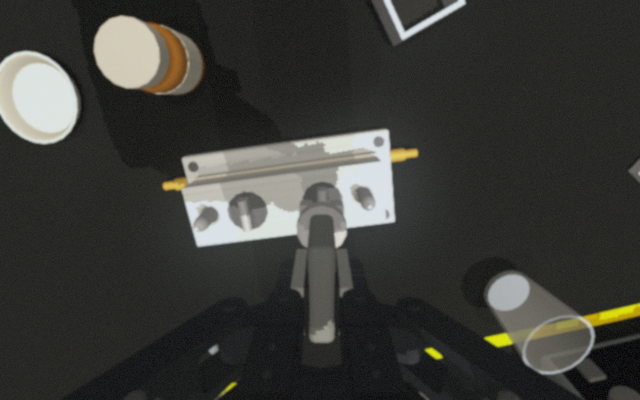

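```bash
python3 - <<'E'
from h import *
cv2.imwrite('pics/k28.png',cv2.resize(cv2.imread('pics/w27.png')[150:270,260:400],None,fx=5,fy=5,interpolation=cv2.INTER_CUBIC))
E
```

```text
(no output)
```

View pics/k28.png

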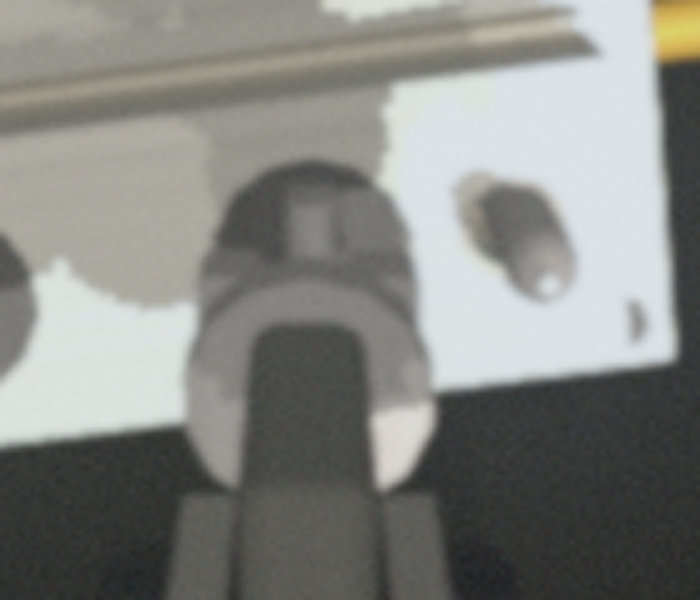

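Emit:
send_rows([
  [[0, 0, 0], [1, 0, -8], 0],
  [[0, 0, 0], [1, 0, -16], 0],
  [[0, 0, 0], [1, 0, -22], 0],
  [[0, 0, 0], [1, 0, -28], 0],
  [[0, 0, 0], [1, 0, -33], 0],
  [[0, 0, 0], [1, 0, -37], 0],
  [[0, 0, 0], [1, 0, -37], 0],
])

```text
t: 31.55
ee_pos: [0.5835, -0.0044, 0.1512]
tool_rot: [-3.142, -0.001, 2.92]
wrist_force: [-0.5, 0.1, -2.3]
width: 0.125
```

```bash
python3 - <<'E'
from h import *
d=snap('wrist','w29.png'); s=robot.state(); print(s['t'],s['ee_pos'],s['tool_rot'],s['wrist_force'],s['moment'],s['width'])
a=snap('side','s29.png');b=snap('scene','c29.png')
cv2.imwrite('pics/k29.png',np.hstack([cv2.resize(cv2.imread('pics/s29.png')[160:270,280:370],None,fx=5,fy=5,interpolation=cv2.INTER_CUBIC)[:500,:400],cv2.resize(cv2.imread('pics/c29.png')[155:255,250:330],None,fx=5,fy=5,interpolation=cv2.INTER_CUBIC)]))
E
```

```text
31.6 [ 0.58373705 -0.00442969  0.15156929] [-3.14153820e+00 -3.93529630e-04  2.91973708e+00] [ 1.1253273   0.05756921 -1.68986522] [ 0.0137162   0.00247008 -0.05212323] 0.12543256104761472
```

View pics/k29.png

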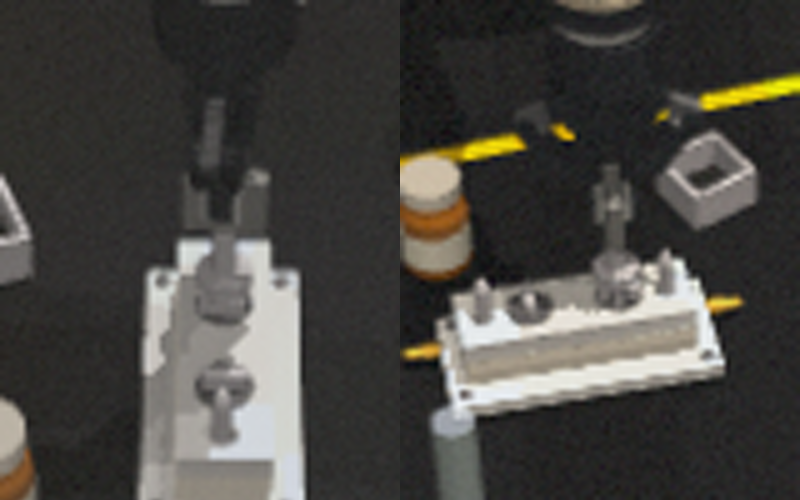

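Emit:
send_rows([
  [[0, 0, 0], [0, 0, -1.5], 0],
  [[0, 0, 0], [0, 0, -2.5], 0],
  [[0, 0, 0], [0, 0, -2.5], 0],
])

```text
t: 32.0
ee_pos: [0.5839, -0.0045, 0.1493]
tool_rot: [3.142, 0.0, 2.92]
wrist_force: [0.0, -0.4, -3.0]
width: 0.124
```

Emit:
send_rows([
  [[0, 0, -0.08], [0, 0, 0], 0],
  [[0, 0, -0.16], [0, 0, 0], 0],
  [[0, 0, -0.24], [0, 0, 0], 0],
  [[0, 0, -0.32], [0, 0, 0], 0],
  [[0, 0, -0.4], [0, 0, 0], 0],
  [[0, 0, -0.4], [0, 0, 0], 0],
], squeeze=110)

```text
t: 32.6
ee_pos: [0.5839, -0.0039, 0.1494]
tool_rot: [3.141, -0.0, 2.519]
wrist_force: [0.6, 2.8, -2.8]
width: 0.119
```

```bash
python3 - <<'E'
from h import *
s=robot.state(); print(s['t'],s['ee_pos'],s['tool_rot'],s['wrist_force'],s['moment'],s['width'])
E
```

```text
32.6 [ 0.58393119 -0.0038992   0.14935013] [ 3.14061289e+00 -4.07930815e-04  2.51910505e+00] [ 0.58601138  2.82471698 -2.75731767] [ 0.80360323 -0.12511019  0.10967084] 0.1185668393910475
```

Emit:
send_rows([
  [[0, 0, -0.1], [0, 0, 0], 0],
  [[0, 0, -0.2], [0, 0, 0], 0],
  [[0, 0, -0.3], [0, 0, 0], 0],
  [[0, 0, -0.4], [0, 0, 0], 0],
  [[0, 0, -0.5], [0, 0, 0], 0],
  [[0, 0, -0.6], [0, 0, 0], 0],
  [[0, 0, -0.7], [0, 0, 0], 0],
  [[0, 0, -0.78], [0, 0, 0], 0],
  [[0, 0, -0.86], [0, 0, 0], 0],
  [[0, 0, -0.92], [0, 0, 0], 0],
  [[0, 0, -0.92], [0, 0, 0], 0],
])

```text
t: 33.7
ee_pos: [0.5845, -0.0039, 0.1495]
tool_rot: [3.14, -0.001, 1.602]
wrist_force: [1.9, 3.3, -1.7]
width: 0.117
```

```bash
python3 - <<'E'
from h import *
s=robot.state(); print(s['t'],s['ee_pos'],s['tool_rot'],s['wrist_force'],s['moment'],s['width'])
E
```

```text
33.7 [ 0.5844709  -0.00389917  0.14946353] [ 3.14027812e+00 -1.00833231e-03  1.60157247e+00] [ 1.87776271  3.250042   -1.67038543] [ 0.82233424 -0.79747569  0.09148609] 0.1170247875552957
```

Emit:
send_rows([
  [[0, 0, -0.05], [0, 0, 0], 0],
  [[0, 0, -0.08], [0, 0, 0], 0],
  [[0, 0, -0.11], [0, 0, 0], 0],
  [[0, 0, -0.11], [0, 0, 0], 0],
])

```text
t: 34.1
ee_pos: [0.5845, -0.0041, 0.1495]
tool_rot: [3.14, -0.001, 1.492]
wrist_force: [4.1, 4.1, -2.7]
width: 0.122
```

```bash
python3 - <<'E'
from h import *
s=robot.state(); print(s['t'],s['ee_pos'],s['tool_rot'],s['wrist_force'],s['moment'],s['width'])
E
```

```text
34.1 [ 0.58447341 -0.00414423  0.1495174 ] [ 3.14033940e+00 -7.30370465e-04  1.49161467e+00] [ 4.08545373  4.11061788 -2.66957552] [ 1.03564485 -1.09089623  0.12087642] 0.12200058495117756
```

Emit:
send_rows([
  [[0, 0, -0.04], [0, 0, 0], 0],
  [[0, 0, -0.08], [0, 0, 0], 0],
  [[0, 0, -0.08], [0, 0, 0], 0],
])

```text
t: 34.4
ee_pos: [0.5841, -0.0042, 0.1495]
tool_rot: [3.141, -0.001, 1.412]
wrist_force: [2.8, 4.3, -0.9]
width: 0.122
```

```bash
python3 - <<'E'
from h import *
s=robot.state(); print(s['t'],s['ee_pos'],s['tool_rot'],s['wrist_force'],s['moment'],s['width'])
d=snap('wrist','w30.png')
cv2.imwrite('pics/k30.png',cv2.resize(cv2.imread('pics/w30.png')[100:300,220:420],None,fx=4,fy=4,interpolation=cv2.INTER_CUBIC)[:600])
E
```

```text
34.4 [ 0.5841109  -0.00417953  0.14949282] [ 3.14106538e+00 -5.78555566e-04  1.41169819e+00] [ 2.75387656  4.30896977 -0.86217541] [ 1.11770658 -0.68712368  0.18482213] 0.12247317862177481
```

View pics/k30.png

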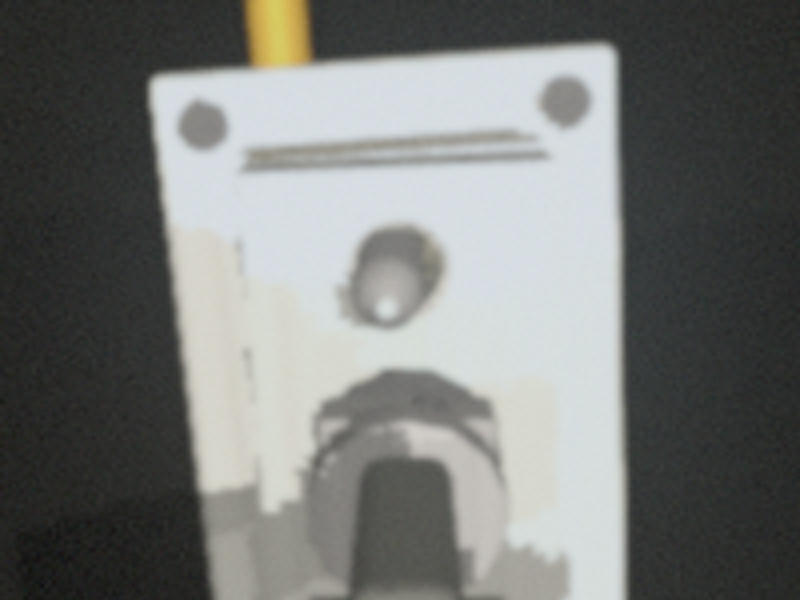

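Emit:
send_rows([
  [[0, 0, -0.04], [0, 0, 0], 0],
  [[0, 0, -0.07], [0, 0, 0], 0],
  [[0, 0, -0.07], [0, 0, 0], 0],
])

```text
t: 34.75
ee_pos: [0.5841, -0.0043, 0.1494]
tool_rot: [3.141, -0.0, 1.341]
wrist_force: [2.9, 3.2, -1.5]
width: 0.117
```

```bash
python3 - <<'E'
from h import *
s=robot.state(); print(s['t'],s['ee_pos'],s['tool_rot'],s['wrist_force'],s['moment'],s['width'])
E
```

```text
34.75 [ 0.58408509 -0.00431296  0.14943338] [ 3.14112697e+00 -1.78371687e-04  1.34108990e+00] [ 2.92996012  3.24400148 -1.46832307] [ 1.09568014 -0.81706606  0.96866971] 0.11666702605917398
```

Emit:
send_rows([
  [[0, 0, 0.07], [0, 0, 0], 0],
  [[0, 0, 0.14], [0, 0, 0], 0],
  [[0, 0, 0.14], [0, 0, 8], 0],
  [[0, 0, 0.14], [0, 0, 25], 0],
  [[0, 0, 0.14], [0, 0, 45], 0],
  [[0, 0, 0.29], [0, 0, 45], 0],
  [[0, 0, 0.44], [0, -5, 45], 0],
  [[0, 0, 0.59], [0, -10, 45], 0],
  [[0, 0, 0.74], [0, -15, 45], 0],
  [[0, 0, 0.89], [0, -20, 45], 0],
  [[0, 0, 1.04], [-2, -30, 45], 0],
  [[0, 0, 1.19], [-3, -40, 45], 0],
  [[0, 0, 1.34], [-4, -50, 45], 0],
  [[0, 0, 1.49], [-5, -60, 45], 0],
  [[0, 0, 1.64], [-5.6, -63.7, 45], 0],
  [[0, 0, 1.7], [-5.6, -63.7, 42], 0],
  [[0, 0, 1.7], [-5.6, -63.7, 42], 0],
  [[0, 0, 1.7], [-5.6, -63.7, 42], 0],
])

```text
t: 36.55
ee_pos: [0.5779, -0.0684, 0.1915]
tool_rot: [-3.141, -0.001, 3.036]
wrist_force: [-0.0, 0.7, -1.8]
width: 0.118
```

```bash
python3 - <<'E'
from h import *
s=robot.state(); print(s['t'],s['ee_pos'],s['tool_rot'],s['wrist_force'],s['moment'],s['width'])
d=snap('wrist','w31.png')
cv2.imwrite('pics/k31.png',cv2.resize(cv2.imread('pics/w31.png')[130:280,230:430],None,fx=4,fy=4,interpolation=cv2.INTER_CUBIC))
E
```

```text
36.55 [ 0.57787553 -0.06844139  0.19152254] [-3.14099971e+00 -6.53395517e-04  3.03649258e+00] [-0.01239174  0.68238248 -1.8231422 ] [-0.01027733 -0.00061006  0.0314257 ] 0.11845151582108365
```

View pics/k31.png

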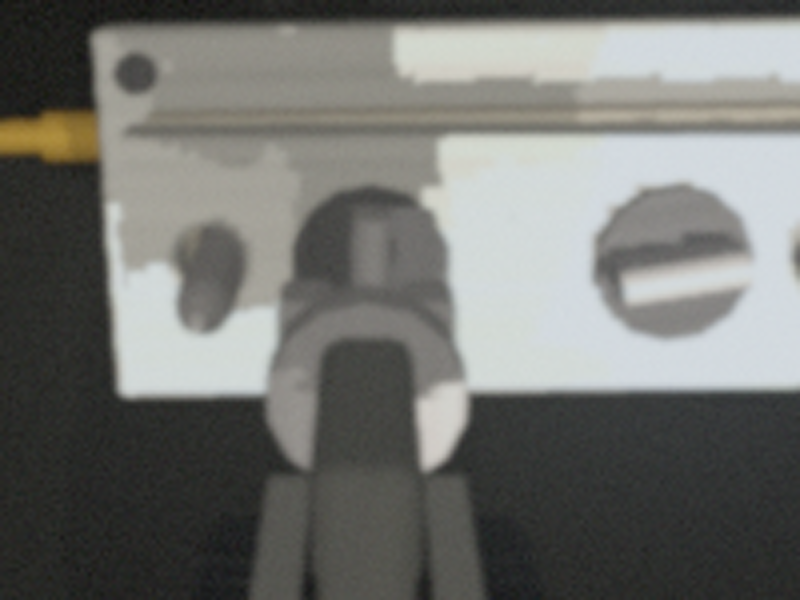

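Emit:
send_rows([
  [[0, 0, 0], [0.4, 0.3, -10], 0],
  [[0, 0, 0], [0.4, 0.3, -20], 0],
  [[0, 0, 0], [0.4, 0.3, -27], 0],
  [[0, 0, 0], [0.4, 0.3, -33], 0],
  [[0, 0, 0], [0.4, 0.3, -38], 0],
  [[0, 0, 0], [0.4, 0.3, -41], 0],
  [[0, 0, 0], [0.4, 0.3, -42], 0],
  [[0, 0, 0], [0.4, 0.3, -42], 0],
])

```text
t: 37.4
ee_pos: [0.5787, -0.0679, 0.1495]
tool_rot: [-3.142, 0.0, 3.04]
wrist_force: [0.7, 0.3, -1.8]
width: 0.123
```

```bash
python3 - <<'E'
from h import *
s=robot.state(); print(s['t'],s['ee_pos'],s['tool_rot'],s['wrist_force'],s['moment'],s['width'])
E
```

```text
37.4 [ 0.57874566 -0.06785488  0.14947368] [-3.14156821e+00  2.72978328e-04  3.03977592e+00] [ 0.71143686  0.27816346 -1.75406042] [0.05929222 0.01004762 0.07312485] 0.12292577826291484
```

Seated over bar b; turn to the same end angle (ψ≈1.36).

Emit:
send_rows([
  [[0, 0, -0.1], [0, 0, 0], 0],
  [[0, 0, -0.2], [0, 0, 0], 0],
  [[0, 0, -0.3], [0, 0, 0], 0],
  [[0, 0, -0.4], [0, 0, 0], 0],
  [[0, 0, -0.5], [0, 0, 0], 0],
  [[0, 0, -0.6], [0, 0, 0], 0],
  [[0, 0, -0.7], [0, 0, 0], 0],
  [[0, 0, -0.8], [0, 0, 0], 0],
  [[0, 0, -0.9], [0, 0, 0], 0],
  [[0, 0, -1.0], [0, 0, 0], 0],
  [[0, 0, -1.1], [0, 0, 0], 0],
  [[0, 0, -1.2], [0, 0, 0], 0],
  [[0, 0, -1.3], [0, 0, 0], 0],
  [[0, 0, -1.4], [0, 0, 0], 0],
  [[0, 0, -1.5], [0, 0, 0], 0],
  [[0, 0, -1.58], [0, 0, 0], 0],
  [[0, 0, -1.64], [0, 0, 0], 0],
  [[0, 0, -1.64], [0, 0, 0], 0],
])

```text
t: 39.2
ee_pos: [0.578, -0.0685, 0.1495]
tool_rot: [-3.141, 0.002, 1.399]
wrist_force: [-4.5, -3.9, 1.4]
width: 0.115
```

```bash
python3 - <<'E'
from h import *
s=robot.state(); print(s['t'],s['ee_pos'],s['tool_rot'],s['wrist_force'],s['moment'],s['width'])
E
```

```text
39.2 [ 0.57798802 -0.06845052  0.14950943] [-3.14065162e+00  1.57978412e-03  1.39873206e+00] [-4.50774538 -3.92390903  1.42317291] [-0.94615651  1.28996221  0.22099417] 0.11477783813813489
```

Emit:
send_rows([
  [[0, 0, -0.04], [0, 0, 0], 0],
  [[0, 0, -0.07], [0, 0, 0], 0],
  [[0, 0, -0.07], [0, 0, 0], 0],
])

```text
t: 39.5
ee_pos: [0.5778, -0.0685, 0.1495]
tool_rot: [-3.14, 0.002, 1.331]
wrist_force: [-5.8, -4.0, 2.7]
width: 0.117
```

```bash
python3 - <<'E'
from h import *
s=robot.state(); print(s['t'],s['ee_pos'],s['tool_rot'],s['wrist_force'],s['moment'],s['width'])
E
```

```text
39.5 [ 0.57775966 -0.0684746   0.14946456] [-3.14031431e+00  2.01579095e-03  1.33114205e+00] [-5.75305149 -4.0329415   2.73486897] [-1.04550682  1.52067378  0.73576343] 0.11679822184940807
```

Emit:
send_rows([
  [[0, 0, 0.07], [0, 0, 0], 0],
  [[0, 0, 0.14], [0, 0, 0], 0],
  [[0, 0, 0.14], [0, 0, 8], 0],
  [[0, 0, 0.14], [0, 0, 25], 0],
  [[0, 0, 0.14], [0, 0, 60], 0],
  [[0, 0, 0], [-20, 30, 63], 0],
  [[0, 0, -0.15], [-50, 65, 63], 0],
  [[0, 0, -0.3], [-80, 100, 63], 0],
  [[0, 0, -0.361], [-110, 135, 63], 0],
  [[0, 0, -0.361], [-130, 160, 63], 0],
  [[0, 0, -0.361], [-139.3, 174, 63], 0],
  [[0, 0, -0.361], [-139.3, 174, 63], 0],
  [[0, 0, -0.361], [-139.3, 174, 63], 0],
])

```text
t: 40.8
ee_pos: [0.4401, 0.1063, 0.213]
tool_rot: [3.14, -0.001, 0.969]
wrist_force: [0.3, -0.8, -1.9]
width: 0.121
```

```bash
python3 - <<'E'
from h import *
s=robot.state(); print(s['t'],s['ee_pos'],s['tool_rot'],s['wrist_force'],s['moment'],s['width'])
snap('wrist','w32.png'); snap('side','s32.png')
cv2.imwrite('pics/cs32.png',cv2.resize(cv2.imread('pics/s32.png')[160:280,240:400],None,fx=5,fy=5,interpolation=cv2.INTER_CUBIC))
E
```

```text
40.8 [0.44011063 0.10626398 0.21303663] [ 3.14012018e+00 -1.07259472e-03  9.69093349e-01] [ 0.33963281 -0.82639648 -1.92428574] [ 0.03280888 -0.02592527 -0.0125053 ] 0.12097517929337899
```

View pics/w32.png

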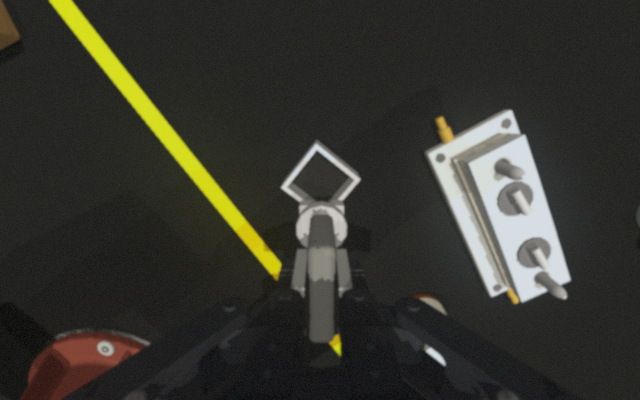

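View pics/cs32.png

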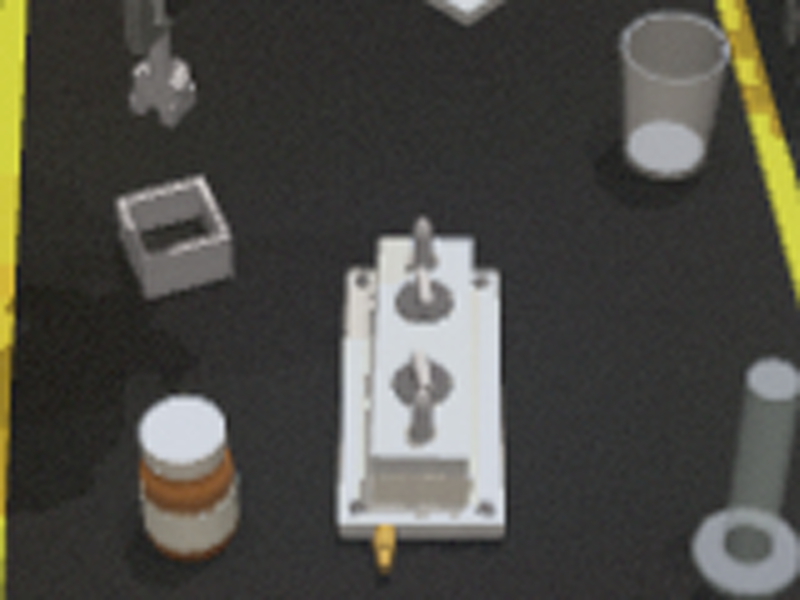

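Emit:
send_rows([
  [[0, 0, 0], [-0.7, -0.3, -30], 0],
  [[0, 0, 0], [-0.7, -0.3, -60], 0],
  [[0, 0, 0], [-0.7, -0.3, -85], 0],
  [[0, 0, 0], [-0.7, -0.3, -105], 0],
  [[0, 0, 0], [-0.7, -0.3, -115], 0],
  [[0, 0, 0], [-0.7, -0.3, -118], 0],
  [[0, 0, 0], [-0.7, -0.3, -118], 0],
])

```text
t: 41.6
ee_pos: [0.4391, 0.1056, 0.0945]
tool_rot: [3.141, -0.0, 0.968]
wrist_force: [-0.4, -0.5, -0.9]
width: 0.12
```

Emit:
send_rows([
  [[0, 0, 0], [0, 0, -1.5], 0],
  [[0, 0, 0], [0, 0, -2.5], 0],
  [[0, 0, 0], [0, 0, -2.5], 0],
])

```text
t: 41.9
ee_pos: [0.439, 0.1059, 0.0922]
tool_rot: [3.141, -0.001, 0.969]
wrist_force: [-0.3, -0.0, -2.6]
width: 0.12
```

Emit:
send_rows([
  [[0, 0, 0], [0, 0, -0.5], 0.2],
  [[0, 0, 0], [0, 0, -0.5], 0.4],
  [[0, 0, 0], [0, 0, -0.5], 0.6],
  [[0, 0, 0], [0, 0, -0.5], 0.6],
  [[0, 0, 0], [0, 0, -0.5], 0.6],
  [[0, 0, 0], [0, 0, 20], 0.6],
  [[0, 0, 0], [0, 0, 60], 0.6],
  [[0, 0, 0], [0, 0, 100], 0.6],
  [[0, 0, 0], [0, 0, 130], 0.6],
  [[0, 0, 0], [-50, 50, 150], 0.6],
  [[0, 0, 0], [-60, 90, 150], 0.6],
  [[0, 0, 0], [-60, 90, 150], 0.6],
])

```text
t: 43.1
ee_pos: [0.377, 0.1986, 0.2428]
tool_rot: [-3.142, -0.002, 0.971]
wrist_force: [-0.3, -0.6, 0.0]
width: 0.596
```

```bash
python3 - <<'E'
from h import *
s=robot.state(); print(s['t'],s['ee_pos'],s['wrist_force'],s['width'])
d=snap('side','s33.png'); e=snap('scene','c33.png')
cv2.imwrite('pics/cs33.png',cv2.resize(cv2.imread('pics/s33.png')[160:280,240:400],None,fx=5,fy=5,interpolation=cv2.INTER_CUBIC))
cv2.imwrite('pics/cc33.png',cv2.resize(cv2.imread('pics/c33.png')[155:275,235:375],None,fx=5,fy=5,interpolation=cv2.INTER_CUBIC))
for im in (ortho(d,.0755,.54,.62,-.11,.04,4000),):
    cv2.imwrite('pics/lo33.png',im[...,::-1])
E
```

```text
43.1 [0.37696913 0.19858337 0.24283163] [-0.31150905 -0.6040608   0.0348686 ] 0.5956781649896745
```

View pics/cs33.png

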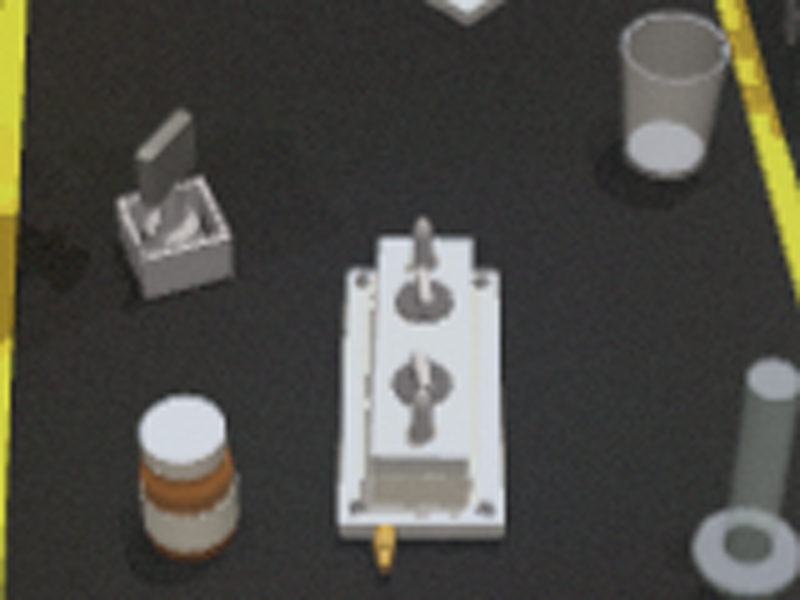

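View pics/cc33.png

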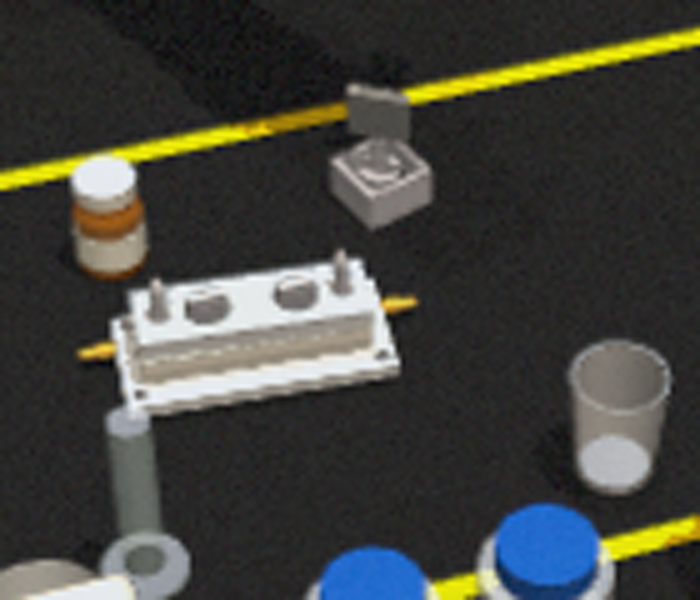

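View pics/lo33.png

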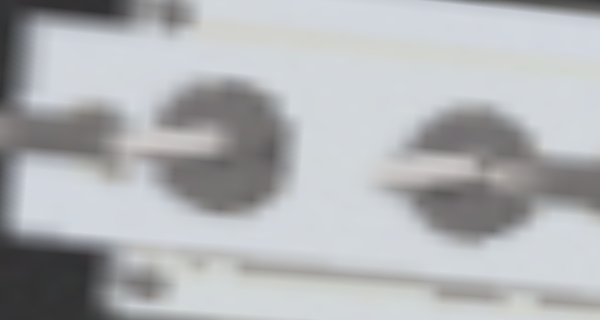

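View pics/c33.png

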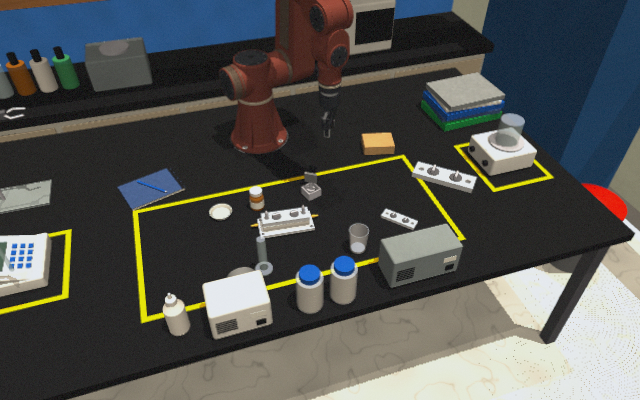

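```bash
python3 - <<'E'
from h import *
print(workorder.close_job())
E
```

```text
the job is handed in; nothing more can be done
None
```

The flow cell is built and the job was handed in at about 43 s of robot time. Handing in reports no verdict.

**What I did**
- **Frames:** only two cell frames were on the bench. I laid both over the dowels, checking hole against dowel with the wrist camera before lowering each one.
- **Clamp plate:** I used the middle-sized of the three look-alikes. On the first try it slipped out of a shallow grip and fell back flat on the bench. I gripped it again lower down and set it on the stack.
- **Lock screws:** I turned both clockwise with the key until the torque rose well above the 0.12 N m of turning, to 0.97 N m on `lock_a` and 0.74 N m on `lock_b`. That is how I judged the stops; the screw angles themselves cannot be read out.
- **Key:** it is back in its pot, and the gripper has moved clear.

**Last checks**
- The side and scene pictures show the stack and plate sitting level over both dowels, with both bars turned near the plate's long axis.
- The key is upright in the pot, and no frames are left on the bench.
- The jar, dish, beaker and cylinder look to be where they were.

Nothing in the last pictures disagreed. I judged flatness and screw angle by eye, not by measurement. In some steps the measured tool height was about 5 mm above my running tally of the commanded height, so I worked from the measured values there.

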